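# Change the fitting bench over from violins to violas

## Robot

A 7-joint arm with a two-finger parallel gripper is mounted at the origin on the work surface. World frame = base frame: x ahead of the robot, y to its left, z up, the work surface at z = 0. Lengths are in m, angles in rad, forces in N, time in s.
With the tool pointing down it reaches from about 0.425 to 0.925 m from the base axis. Payload 6.8 kg.
Tool frame: the origin (TCP) lies on the centre line of the jaws, within the pads' length; the fingertips stand 8 mm ahead of it and the grasp point (between the pads) lies 11 mm behind it (r.finger_overhang is the distance from the TCP to the fingertips, in m); x points along the fingers, z is the direction in which the jaws open and shut, and the axes are right-handed (so a half turn about x gives the same grasp; the last joint's range is limited). The gripper opens to 85 mm and grips with 20 to 120 N. Pads are 22 mm wide; open, the fingers measure 114 mm over their backs; the gripper's body (76 mm by 85 mm) begins 54 mm behind the grasp point. The pads swing forward as they close: fully open they stand 13 mm farther back than shut.
Start: joints at [1.173, 0.477, 0.022, 1.555, -0.011, 1.109, -0.083], TCP at [0.193, -0.647, 0.239] pointing down, gripper open.
Joint ranges: [-2.96, 2.96], [-0.34, 2.1], [-1.41, 1.46], [0.24, 2.44], [-1.37, 4.51], [0.17, 1.92], [-2.96, 2.96]. Speed limits (rad/s): [2.39, 2.39, 3.14, 3.14, 3.14, 3.14, 3.14].

## Interface

Orientations are given as a rotation vector (axis times angle).
In Python, from bench import r gives the robot as it stands. The module is installed in compiled form; this text tells all that it offers.
- The arm moves only by the tool play_rows, never from a script. Its argument "plan" is a list of rows, each a list of 5 numbers: the opening, from -1 (shut) to 1 (fully open), then the shift along the world's x, y, z in m, then the turn about the world's z in rad. A call has 1 to 10 rows; each row is the pose to reach, as a shift and turn from the pose commanded when the call began; what a row does not reach only later rows make up. A row lasts 1/10 s, in which the tool goes at most 50 mm and 8.59 degrees, less where a joint would pass 70% of its speed; a pose out of reach is approached as far as the arm can. A call with a gripper value outside its range is refused whole. The fingers move at their own pace and stop on an object; "force" is the grip in N (left out, the last holds). Time passes only in rows, so rows that repeat a pose let the fingers close. It gives the time, the measured TCP pose, the force and the opening at its end, in the units of the state.
- r.get_obs(): the state, without advancing time (a new reading comes with each control period).
- r.grab_frame(name): name is "scene" or "side" or "wrist"; returns a dict with "pixels" (400x640x3 uint8, blue, green, red), "z_map" (400x640 float32, m along the optical axis (not along the pixel's ray), 0 where there is no reading), "vfov" (degrees; the focal length in pixels is half the picture's height over the tangent of half this angle, whatever the lens; pixels are square), "cx", "cy" (the principal point, pixels), "R" (3x3) and "t" (3): a world point X has camera coordinates R X + t; the wrist camera has in their place "tool_from_camera" (4x4, takes a point from camera to tool coordinates, whose origin is the TCP and whose axes are the tool frame's). Camera axes: x right, y down, z forward; pixel columns grow to the right and rows downward; lengths in m; the calibration is good to about 2 mm. A picture is of the moment at which its call begins: read the wrist's pose just before it.
- r.hand_in(): hands the job in, once; it reports no verdict.
Trained networks look in a picture, given as the dict that the camera call returned (one of the last four; its "shot" number tells which), for a name from the list of things; names that differ only in an ending like _2 or _b are one class to them, and where a whole thing is asked for, a point or a joint stands for the part that bears it (a point fixed in the world has none). Each returns a list of dicts, best first, with "conf" (0 to 1); they miss things now and then, are a little off and sometimes report something else, mostly with a low value. They report only what shows in the picture. A call takes as long as a camera call.
- r.outline_of(picture, label): "mask" (400x640 bool, what is visible of it) and "bbox" ([left, top, right, bottom] as shares, 0 to 1, of the picture: columns of its width, rows of its height, round what is visible of it).
- r.pinpoint(picture, label): "position" ([column, row] as shares, 0 to 1, of the picture: columns of its width, rows of its height: a listed point, or the origin of a listed thing).
The state is a dict: "clock": time; "joints": joint angles; "qvel": joint speeds; "tau": joint torques, N m; "tcp_pos": TCP position; "orientation": TCP orientation; "contact_force": force on the tool from outside, world axes, zero at the start; "moment": the same for the moment, N m; "grip_width": finger opening in m.
Only numpy, scipy, OpenCV 4.12 (cv2) and the standard library are available. Lean on these libraries where they do the work, as an engineer would, in place of code of your own. Each camera call takes 0.05 s, during which the arm holds its last target.

## Task

We are changing the bench over from violins to violas: slide each parts tray out of its dust sleeve, turn it end for end and slide it fully home in the same sleeve, so that the blue half goes inside and the orange half shows; do not tip a tray over. Also lay every tailpiece flat on the cork of the sloped rest, side by side without overlapping, lengthwise up the slope with the broad end down by the lip and all of it on the board. Leave the jar, the glue bottle and the brush pot alone.

Things in the scene. Friction and masses are not known exactly. Their poses are not given: they have to be found in the camera images.
- sleeve1: left dust sleeve: fixed dark wooden hood on a pale board. Origin: centre of its mouth, at bench height; +x level into the sleeve (away from the robot), z up. The tray runs on the board (top 5 mm above the bench, from 100 mm in front of the mouth to the back, 65 mm wide). Inside 49 mm wide, 35 mm high above the board, 51 mm deep to the closed back.
- tray1_mid (a point): pale wooden parts tray starting in the left sleeve, 150 x 44 x 30 mm (x, y, z), 180 g, open-topped. This point: its centre, half-way up. +x to its orange end (viola bridges), -x to its blue end (violin pegs), z up. Its middle 48 mm are solid: grip there across y. Fully home, its centre is 24 mm in front of the mouth. None: absent today (or held).
- tray1_orange (a point): centre of that tray's orange end face, 75 mm from its centre, half-way up
- sleeve2: middle dust sleeve: same shape and axes as the left one. Outside, the hood is 61 mm wide and its roof 45 mm above the bench; two flared cheeks, 66 mm over their tips, stand 10 mm out in front of the mouth as a lead-in.
- tray2_mid (a point): the same kind of tray, starting in the middle sleeve; may be absent. All trays start with the blue half out, up to 9 mm short of home; a tray that is home has one 51 mm half inside and 99 mm outside.
- tray2_orange (a point): centre of that tray's orange end face, 75 mm from its centre, half-way up
- sleeve3: right dust sleeve: same shape and axes as the left one, each at its own place and angle
- tray3_mid (a point): the same kind of tray, starting in the right sleeve; may be absent
- tray3_orange (a point): centre of that tray's orange end face, 75 mm from its centre, half-way up
- rest_mid (a point): fixed sloped rest: cork board 150 mm long up the slope, 210 mm wide, rising away from the robot at 0.33 rad (19 degrees); along the lower edge a dark lip stands 10 mm above the cork. This point: middle of the cork face, 45 mm above the bench. Its axes are level: +x horizontal, uphill; y across; z up. What is laid on the cork stays where it is put.
- tail1_mid (a point): dark brown tailpiece, flat tapered piece 125 mm long, 42 mm wide at the broad end, 26 mm at the narrow end, 34 mm at the middle, 14 mm thick, 60 g. This point: its centre, half-way up. +x to the broad end (a white bar crosses it), z out of its upper face. Starts flat on the bench, at the left or beyond the rest. None: absent (or held).
- tail1_broad (a point): middle of that tailpiece's broad end edge, 62.5 mm from its centre, half-way up
- tail2_mid (a point): black tailpiece of the same shape and axes; may be absent
- tail2_broad (a point): middle of that tailpiece's broad end edge, 62.5 mm from its centre, half-way up
- tail3_mid (a point): red-brown tailpiece of the same shape and axes; may be absent
- tail3_broad (a point): middle of that tailpiece's broad end edge, 62.5 mm from its centre, half-way up
- varnish: amber varnish jar with a red cap, 68 mm across, 100 mm tall, a bystander beyond the sleeves; origin at the centre of its underside
- glue: white glue bottle, 56 mm across, 150 mm tall, a bystander beyond the sleeves; origin at the centre of its underside
- brushpot: clay-coloured brush pot, 76 mm across, 90 mm tall, with brushes standing in it, a bystander beyond the sleeves; origin at the centre of its underside

How it is judged:
At the end, for the whole second after the job is handed in: Each tray present is in its own sleeve, orange half out, within 7 mm of home, straight within 0.12 rad. Each tailpiece present lies flat on the cork (within 0.08 rad), broad end downhill within 30 mm of the lip, centre within 92 mm of the rest's centre line, centres over 40 mm apart (x of tray1_mid in the frame of sleeve1 between -0.031 and -0.019 m and y of tray1_mid in the frame of sleeve1 between -0.006 and 0.006 m and z of tray1_mid in the frame of sleeve1 between 0.014 and 0.026 m and x of tray1_orange in the frame of sleeve1 below -0.085 m and angle between the x axis of tray1_mid and the x axis of sleeve1, either way round below 0.12 rad and angle between each of tray1_mid, tray2_mid, tray3_mid's own z axis and vertical below 0.12 rad and x of tray2_mid in the frame of sleeve2 between -0.031 and -0.019 m and y of tray2_mid in the frame of sleeve2 between -0.006 and 0.006 m and z of tray2_mid in the frame of sleeve2 between 0.014 and 0.026 m and x of tray2_orange in the frame of sleeve2 below -0.085 m and angle between the x axis of tray2_mid and the x axis of sleeve2, either way round below 0.12 rad and x of tray3_mid in the frame of sleeve3 between -0.031 and -0.019 m and y of tray3_mid in the frame of sleeve3 between -0.006 and 0.006 m and z of tray3_mid in the frame of sleeve3 between 0.014 and 0.026 m and x of tray3_orange in the frame of sleeve3 below -0.085 m and angle between the x axis of tray3_mid and the x axis of sleeve3, either way round below 0.12 rad and x of tail1_broad in the frame of rest_mid between -0.0770056 and -0.0448402 m and z of tail1_broad in the frame of rest_mid between -0.0218152 and -0.00322943 m and x of tail1_mid in the frame of rest_mid between -0.0230812 and 0.0204367 m and z of tail1_mid in the frame of rest_mid between -0.00334478 and 0.0191295 m and y of tail1_mid in the frame of rest_mid between -0.092 and 0.092 m and not (angle between the z axis of tail1_mid and the z axis of rest_mid, either way round below 0.25 rad) and angle between the z axis of each of tail1_mid, tail2_mid, tail3_mid and the z axis of rest_mid, either way round below 0.41 rad and x of tail2_broad in the frame of rest_mid between -0.0770056 and -0.0448402 m and z of tail2_broad in the frame of rest_mid between -0.0218152 and -0.00322943 m and x of tail2_mid in the frame of rest_mid between -0.0230812 and 0.0204367 m and z of tail2_mid in the frame of rest_mid between -0.00334478 and 0.0191295 m and y of tail2_mid in the frame of rest_mid between -0.092 and 0.092 m and not (angle between the z axis of tail2_mid and the z axis of rest_mid, either way round below 0.25 rad) and x of tail3_broad in the frame of rest_mid between -0.0770056 and -0.0448402 m and z of tail3_broad in the frame of rest_mid between -0.0218152 and -0.00322943 m and x of tail3_mid in the frame of rest_mid between -0.0230812 and 0.0204367 m and z of tail3_mid in the frame of rest_mid between -0.00334478 and 0.0191295 m and y of tail3_mid in the frame of rest_mid between -0.092 and 0.092 m and not (angle between the z axis of tail3_mid and the z axis of rest_mid, either way round below 0.25 rad) and distance between tail1_mid and tail2_mid above 0.04 m and distance between each of tail1_mid, tail2_mid and tail3_mid above 0.04 m); the robot touches nothing.
It fails at once if a parts tray is tipped over (angle between any of tray1_mid, tray2_mid, tray3_mid's own z axis and vertical above 1 rad).
It fails at once if the varnish is knocked over or pushed away (distance of varnish from where it was at the start of the episode above 0.04 m or angle between varnish's own z axis and vertical above 0.5 rad).
It fails at once if the glue is knocked over or pushed away (distance of glue from where it was at the start of the episode above 0.04 m or angle between glue's own z axis and vertical above 0.5 rad).
It fails at once if the brushpot is knocked over or pushed away (distance of brushpot from where it was at the start of the episode above 0.04 m or angle between brushpot's own z axis and vertical above 0.5 rad).
Of tray1, tray2, tray3 only 2 to 3 are there at a start; the rules pass over those that are not, and their reading is None.
Of tail1, tail2, tail3 only 2 to 3 are there at a start; the rules pass over those that are not, and their reading is None.
At some moment in a run one of tail1, tail2, tail3 may be knocked a few centimetres aside while the robot is not near it.
Once in a run the grip may slacken for a moment while it holds something.
It also fails if it takes over 210 s, if anything falls off the work surface, if the arm or the gripper's body presses on something with over 40 N, if the wrist force passes 120 N, or if a joint passes its speed limit or range.

## Working session

There is one attempt and no reset: what is moved stays moved. The work goes in short steps, Python scripts to look and compute and a tool call to move; the robot and the scene stay as the last step left them, time stands still between calls to the robot, and variables do not carry over. Pictures are saved under pics/ and viewed, and the job is handed in when it is done.

Besides the shell and the picture viewer there is one more tool, called after "Call:" as name(argument=value, ...), one argument or row to a line, values as JSON. play_rows: Moves the arm, as the interface text tells. Its arguments: {"type":"object","properties":{"plan":{"type":"array","items":{"type":"array","items":{"type":"number"}}},"force":{"type":"number"}},"required":["plan"]}

```bash
mkdir -p pics
cat > h.py <<'E'
import numpy as np, cv2
from bench import r
from scipy.spatial.transform import Rotation as Ro
def f_of(p): return 200/np.tan(np.radians(p["vfov"])/2)
def shot(name,fn=None):
    o=r.get_obs(); p=r.grab_frame(name); p=dict(p)
    if name=="wrist":
        T=np.eye(4);T[:3,:3]=Ro.from_rotvec(o["orientation"]).as_matrix();T[:3,3]=o["tcp_pos"]
        W=T@np.array(p["tool_from_camera"]); p["_W"]=W
    else:
        W=np.eye(4);R=np.array(p["R"]);W[:3,:3]=R.T;W[:3,3]=-R.T@np.array(p["t"]);p["_W"]=W
    if fn: cv2.imwrite("pics/"+fn,p["pixels"])
    return p
def ray(p,c,rw):
    d=np.array([(c-p["cx"])/f_of(p),(rw-p["cy"])/f_of(p),1.]);W=p["_W"]
    return W[:3,3],W[:3,:3]@d
def on_z(p,c,rw,z):
    o,d=ray(p,c,rw);return o+d*(z-o[2])/d[2]
def cloud(p):
    v,u=np.mgrid[0:400,0:640];Z=p["z_map"];f=f_of(p)
    P=np.stack([(u-p["cx"])/f*Z,(v-p["cy"])/f*Z,Z],-1)
    W=p["_W"];X=P@W[:3,:3].T+W[:3,3];X[Z==0]=np.nan;return X
E
python3 - <<'E'
from h import *
np.set_printoptions(precision=4,suppress=True)
o=r.get_obs();print({k:np.round(v,3) for k,v in o.items()},r.finger_overhang)
for n in("scene","side","wrist"):
    p=shot(n,n+"0.png");print(n,p["_W"],p["vfov"],p["cx"],p["cy"],p.get("shot"))
E
```

```text
{'clock': np.float64(0.0), 'joints': array([ 1.173,  0.478,  0.022,  1.556, -0.012,  1.109, -0.083]), 'qvel': array([ 0.001, -0.001,  0.   ,  0.001,  0.001,  0.   , -0.001]), 'tau': array([ -0.   , -59.644,   1.608, -28.119,   0.012,   0.009,  -0.   ]), 'tcp_pos': array([ 0.193, -0.646,  0.238]), 'orientation': array([ 0.994,  1.334, -0.993]), 'contact_force': array([ 0.342, -0.201, -0.148]), 'moment': array([ 0.029,  0.034, -0.018]), 'grip_width': np.float64(0.085)} 0.008
scene [[-0.3442  0.6291 -0.6969  1.3204]
 [ 0.9388  0.239  -0.2479  0.2574]
 [ 0.0106 -0.7397 -0.6729  0.7512]
 [ 0.      0.      0.      1.    ]] 56.53141874080292 318.37448859566814 193.20444006478866 1
side [[ 0.9642 -0.1275  0.2324  0.3758]
 [-0.265  -0.4873  0.832  -0.7764]
 [ 0.0072 -0.8639 -0.5037  0.5447]
 [ 0.      0.      0.      1.    ]] 53.743313002067 316.3205323109171 201.67822695172921 2
wrist [[ 0.2859 -0.9192 -0.2708  0.2615]
 [-0.9583 -0.2747 -0.079  -0.6258]
 [-0.0018  0.282  -0.9594  0.3734]
 [ 0.      0.      0.      1.    ]] 61.25478029724704 319.7656453235404 200.8293607647082 3
```

View pics/scene0.png

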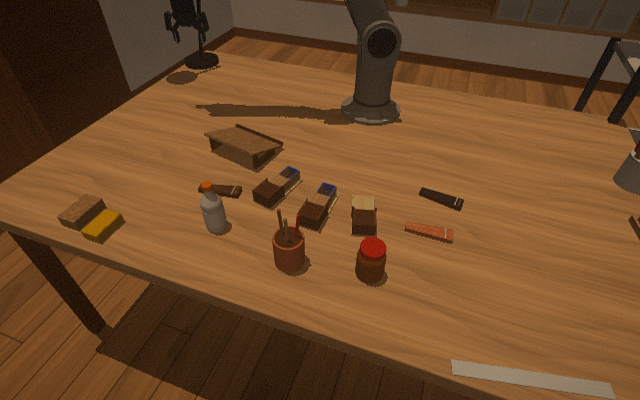

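View pics/side0.png

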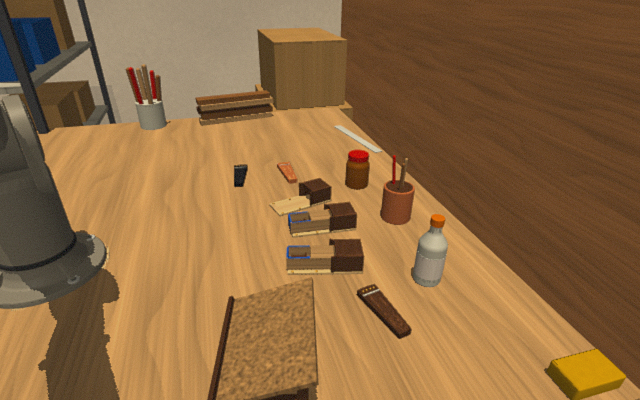

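View pics/wrist0.png

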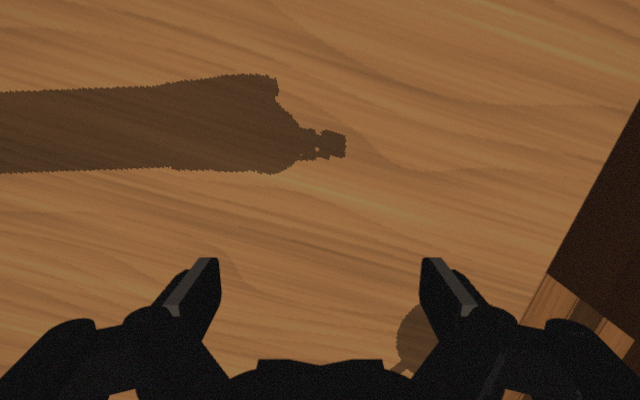

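The scene view shows three sleeves. Tray1 is absent from the left one at (363,215), with trays in the middle (318,205) and right (277,187). There are three tailpieces: black (440,198), red-brown (428,232) and dark brown (220,190). The rest is at (243,145). Next I'll measure positions.

Run:
```python
from h import *
np.set_printoptions(precision=3,suppress=True)
for n in("scene","side"):
    p=shot(n)
    X=cloud(p)
    for l,z in [("sleeve1",0),("sleeve2",0),("sleeve3",0),("tray1_mid",.02),("tray2_mid",.02),("tray2_orange",.02),("tray3_mid",.02),("tray3_orange",.02),("rest_mid",.045),("tail1_mid",.007),("tail1_broad",.007),("tail2_mid",.007),("tail2_broad",.007),("tail3_mid",.007),("tail3_broad",.007),("varnish",0),("glue",0),("brushpot",0)]:
        for d in r.pinpoint(p,l)[:3]:
            c,w=d["position"][0]*640,d["position"][1]*400
            print(n,l,round(d["conf"],2),int(c),int(w),on_z(p,c,w,z)[:2])
```

```text
scene sleeve1 0.91 278 192 [ 0.583 -0.132]
scene sleeve1 0.89 363 220 [0.604 0.137]
scene sleeve1 0.64 440 196 [0.425 0.327]
scene sleeve2 0.91 278 192 [ 0.583 -0.132]
scene sleeve2 0.89 363 220 [0.604 0.137]
scene sleeve2 0.64 440 196 [0.425 0.327]
scene sleeve3 0.91 278 192 [ 0.583 -0.132]
scene sleeve3 0.89 363 220 [0.604 0.137]
scene sleeve3 0.64 440 196 [0.425 0.327]
scene tray1_mid 0.66 450 234 [0.592 0.367]
scene tray2_mid 0.59 321 201 [0.594 0.009]
scene tray3_mid 0.85 281 184 [ 0.566 -0.129]
scene tray3_orange 0.28 239 193 [ 0.646 -0.225]
scene rest_mid 0.65 243 140 [ 0.433 -0.326]
scene tail1_mid 0.91 216 190 [ 0.647 -0.304]
scene tail1_broad 0.92 241 191 [ 0.624 -0.233]
scene tail1_broad 0.32 275 193 [ 0.596 -0.135]
scene tail2_mid 0.73 440 198 [0.441 0.327]
scene tail2_broad 0.71 461 207 [0.461 0.389]
scene tail3_mid 0.69 431 230 [0.583 0.319]
scene tail3_mid 0.2 460 203 [0.446 0.385]
scene tail3_broad 0.7 454 235 [0.579 0.379]
scene varnish 0.68 371 270 [0.759 0.199]
scene glue 0.57 215 224 [ 0.763 -0.238]
scene brushpot 0.68 289 260 [ 0.803 -0.001]
scene brushpot 0.48 2
[... 633 characters left out ...]
 0.565 -0.137]
side rest_mid 0.69 269 333 [ 0.424 -0.335]
side rest_mid 0.34 365 288 [ 0.61  -0.277]
side tail1_mid 0.72 387 309 [ 0.647 -0.301]
side tail1_broad 0.8 365 289 [ 0.626 -0.242]
side tail1_broad 0.36 265 332 [ 0.42  -0.298]
side tail2_mid 0.51 236 173 [0.432 0.341]
side tail2_broad 0.49 241 168 [0.453 0.373]
side tail2_broad 0.37 316 220 [0.6   0.021]
side tail2_broad 0.34 268 332 [ 0.426 -0.3  ]
side tail3_mid 0.62 288 170 [0.591 0.322]
side tail3_broad 0.81 287 163 [0.599 0.372]
side tail3_broad 0.72 239 168 [0.445 0.371]
side varnish 0.77 355 183 [0.767 0.195]
side glue 0.92 424 276 [ 0.763 -0.229]
side glue 0.73 356 182 [0.775 0.205]
side brushpot 0.94 398 218 [ 0.808 -0.013]
```

Call:
play_rows(
  plan=[
    [1,0.03,0.04,0.02,0],
    [1,0.05,0.08,0.04,-0.1],
    [1,0.07,0.12,0.06,-0.2],
    [1,0.09,0.16,0.08,-0.29],
    [1,0.11,0.2,0.1,-0.29],
    [1,0.13,0.24,0.12,-0.29],
    [1,0.15,0.28,0.14,-0.29],
    [1,0.17,0.32,0.16,-0.29],
    [1,0.19,0.36,0.16,-0.29],
    [1,0.21,0.4,0.16,-0.29],
  ],
)

```text
clock: 3.05
tcp_pos: [0.4036, -0.2453, 0.4004]
orientation: [1.209, 1.206, -1.209]
contact_force: [0.2, -0.2, -0.3]
grip_width: 0.0853
```

Call:
play_rows(
  plan=[
    [1,0.02,0.04,0,0],
    [1,0.04,0.08,0,0],
    [1,0.06,0.12,0,0],
    [1,0.08,0.16,0,0],
    [1,0.1,0.2,0,0],
    [1,0.1,0.2,0,0],
  ],
)

```text
clock: 3.65
tcp_pos: [0.5045, -0.04, 0.3995]
orientation: [1.205, 1.215, -1.2]
contact_force: [-0.1, -0.3, 0.2]
grip_width: 0.0852
```

```bash
cat >> h.py <<'E'
def st():
    o=r.get_obs();R=Ro.from_rotvec(o["orientation"]).as_matrix();z=R[:,2]
    print("t",round(float(o["clock"]),2),"tcp",np.round(o["tcp_pos"],4),"jawdir",round(float(np.degrees(np.arctan2(z[1],z[0]))),2),"down",np.round(R[:,0],3),"j",np.round(o["joints"],2),"F",np.round(o["contact_force"],1),"w",round(float(o["grip_width"]),4))
E
python3 - <<'E'
from h import *
st()
p=shot("wrist","w1.png");print(p["_W"])
E
```

```text
t 3.65 tcp [ 0.5045 -0.04    0.3995] jawdir -89.43 down [ 0.001  0.003 -1.   ] j [ 0.35  0.11 -0.43  1.7   0.04  1.34 -1.64] F [-0.1 -0.3  0.2] w 0.0852
[[ 1.00155728e-02 -9.59711354e-01 -2.80809196e-01  5.75957161e-01]
 [-9.99944579e-01 -1.05236785e-02  3.01543211e-04 -3.93785868e-02]
 [-3.24454016e-03  2.80790614e-01 -9.59763567e-01  5.34533766e-01]
 [ 0.00000000e+00  0.00000000e+00  0.00000000e+00  1.00000000e+00]]
```

View pics/w1.png

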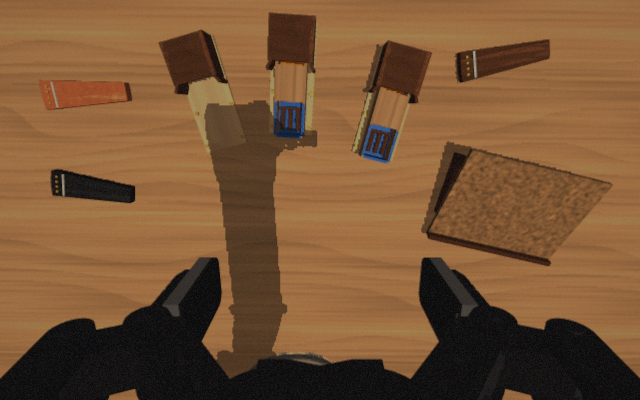

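The wrist view shows everything. Sleeves are at (200,65) (empty), (291,45) and (400,70), and the trays stick out toward the robot. Tails are red (85,94), black (92,187) and dark brown (503,60). The rest is at (520,205), turned, with its lip along (427,233)-(550,263). Now precise poses from depth.

Run:
```python
from h import *
np.set_printoptions(precision=4,suppress=True)
p=shot("wrist");X=cloud(p);np.save("X1.npy",X);cv2.imwrite("pics/w1b.png",p["pixels"])
for l in["tail1_mid","tail2_mid","tail3_mid","tray2_mid","tray3_mid","sleeve2","rest_mid"]:
    for d in r.outline_of(p,l)[:3]:
        m=d["mask"];Y=X[m];Y=Y[~np.isnan(Y[:,0])]
        if len(Y)<10: print(l,d["conf"],m.sum(),len(Y));continue
        rect=cv2.minAreaRect((Y[:,:2]*1000).astype(np.float32))
        print(l,round(d["conf"],2),m.sum(),"med",np.median(Y,0),"z5,95",np.percentile(Y[:,2],[5,95]),"rect",np.round(rect[0],1),np.round(rect[1],1),round(rect[2],1))
for l in["tail1_mid","tail1_broad","tail2_mid","tail2_broad","tail3_mid","tail3_broad","tray2_mid","tray3_mid","tray2_orange","sleeve1","rest_mid"]:
    for d in r.pinpoint(p,l)[:3]:
        c,w=d["position"][0]*640,d["position"][1]*400
        z=0.007 if "tail" in l else .02 if "tray" in l else .045 if "rest" in l else 0
        print(l,round(d["conf"],2),int(c),int(w),on_z(p,c,w,z)[:2])
# hoods: points z near .045 in the sleeve area
for nm,(a,b,c,d) in {"s1":(150,20,235,90),"s2":(255,5,325,80),"s3":(360,30,440,110)}.items():
    Y=X[b:d,a:c].reshape(-1,3);Y=Y[(Y[:,2]>.041)&(Y[:,2]<.05)]
    rect=cv2.minAreaRect((Y[:,:2]*1000).astype(np.float32));print(nm,len(Y),np.median(Y[:,2]),rect)
# rest plane
Y=X[165:225,470:560].reshape(-1,3);Y=Y[~np.isnan(Y[:,0])]
A=np.c_[Y[:,:2],np.ones(len(Y))];s=np.linalg.lstsq(A,Y[:,2],rcond=None)[0];print("plane",s,"slope",np.hypot(*s[:2]),"yaw",np.degrees(np.arctan2(s[1],s[0])),"res",np.std(A@s-Y[:,2]))
```

```text
tail1_mid 0.27 2321 med [ 0.6392 -0.2907  0.0141] z5,95 [0.0119 0.0158] rect [ 639.5 -300. ] [ 41.3 126. ] 12.7
tail3_mid 0.64 2174 med [0.5861 0.3148 0.0142] z5,95 [0.0118 0.0157] rect [584.  309.9] [ 41.1 126.4] 1.6
tail3_mid 0.25 2378 med [ 0.5462 -0.1316  0.0342] z5,95 [0.0096 0.0365] rect [ 542.2 -134.6] [ 51.9 109.4] 76.6
tray2_mid 0.93 2420 med [0.5811 0.0059 0.0344] z5,95 [0.0094 0.0366] rect [577.7   5.6] [ 44.2 109.6] 87.1
tray2_mid 0.22 2184 med [0.5858 0.3131 0.0142] z5,95 [0.0104 0.0157] rect [587.8 316.1] [ 40.4 138.1] 6.9
tray3_mid 0.82 2420 med [ 0.5455 -0.1318  0.0341] z5,95 [0.0092 0.0365] rect [ 541.4 -134.1] [ 53.3 111.3] 78.0
sleeve2 0.73 5643 med [0.5978 0.1277 0.0067] z5,95 [0.004  0.0462] rect [587.  136.7] [170.5  82.5] 16.4
sleeve2 0.59 2975 med [ 0.6143 -0.1417  0.0447] z5,95 [0.0042 0.0465] rect [ 576.5 -143.3] [ 75.6 167. ] 75.4
sleeve2 0.58 3184 med [ 0.6482 -0.0025  0.0448] z5,95 [0.0043 0.0467] rect [613.7   7. ] [ 73.8 168.1] 87.0
rest_mid 0.71 13607 med [ 0.4303 -0.3264  0.0459] z5,95 [0.022  0.0675] rect [ 411.9 -342.3] [233.6 164.1] 77.1
tail1_mid 
[... 399 characters left out ...]
7 93 [ 0.5878 -0.1409]
sleeve1 0.98 387 91 [ 0.5911 -0.1447]
sleeve1 0.89 287 61 [0.6316 0.0061]
sleeve1 0.8 198 83 [0.5995 0.1391]
rest_mid 0.76 508 206 [ 0.4245 -0.3296]
rest_mid 0.4 456 65 [ 0.6232 -0.226 ]
s1 2187 0.04524523176113848 ((626.5343017578125, 138.59300231933594), (67.777587890625, 65.11624908447266), 15.104793548583984)
s2 2258 0.045286746333333516 ((652.6378784179688, 1.2203598022460938), (66.24024200439453, 67.16021728515625), 87.06657409667969)
s3 2117 0.045194607642016715 ((616.4927978515625, -148.31976318359375), (65.291259765625, 67.20187377929688), 76.55943298339844)
plane [ 0.3101 -0.0497 -0.1025] slope 0.3140600071363874 yaw -9.113661157788641 res 0.00503302266156701
```

Run:
```python
from h import *
np.set_printoptions(precision=4,suppress=True)
X=np.load("X1.npy")
# trays by top rim height
for nm,(a,b,c,d) in {"t2":(255,60,325,145),"t3":(345,80,430,170)}.items():
    Y=X[b:d,a:c].reshape(-1,3);Y=Y[(Y[:,2]>.030)&(Y[:,2]<.039)]
    for q in (0,):
        rect=cv2.minAreaRect((Y[:,:2]*1000).astype(np.float32));print(nm,len(Y),np.median(Y[:,2]),rect)
        box=cv2.boxPoints(rect);print(box)
# rest: ransac plane
Y=X[150:255,440:600].reshape(-1,3);Y=Y[~np.isnan(Y[:,0])]
s=np.array([.31,-.05,-.1])
A=np.c_[Y[:,:2],np.ones(len(Y))]
for th in(.02,.01,.006,.006,.005,.004):
    k=abs(A@s-Y[:,2])<th;s=np.linalg.lstsq(A[k],Y[k,2],rcond=None)[0]
print(s,"slope",np.hypot(*s[:2]),np.tan(.33),"yaw",np.degrees(np.arctan2(s[1],s[0])),k.sum(),np.std((A@s-Y[:,2])[k]))
V=X[140:280,415:615].reshape(-1,3);V=V[~np.isnan(V[:,0])]
e=V[:,2]-np.c_[V[:,:2],np.ones(len(V))]@s
C=V[(abs(e)<.004)&(V[:,2]>.015)]
rect=cv2.minAreaRect((C[:,:2]*1000).astype(np.float32));print(rect,cv2.boxPoints(rect),"z",np.percentile(C[:,2],[1,99]))
c=np.array(rect[0])/1000;print("plane z at centre",c@s[:2]+s[2])
```

```text
t2 1496 0.03526345668768305 ((577.8623657226562, 2.9759273529052734), (63.459190368652344, 102.53429412841797), 88.38815307617188)
[[525.723  -27.2991]
 [628.2167 -30.1832]
 [630.0018  33.2509]
 [527.508   36.135 ]]
t3 1446 0.03521895528724847 ((545.40380859375, -127.03968811035156), (63.43831253051758, 104.83356475830078), 72.44798278808594)
[[ 485.8618 -141.4747]
 [ 585.8146 -173.0895]
 [ 604.9458 -112.6047]
 [ 504.993   -80.9899]]
[ 0.3325 -0.0758 -0.1207] slope 0.34105711818854423 0.34252486753003897 yaw -12.84672925924421 11797 0.0009013444843870647
((419.82666015625, -333.1083984375), (211.696533203125, 150.85928344726562), 77.03231048583984) [[ 322.5682 -419.3307]
 [ 469.5801 -453.1837]
 [ 517.0851 -246.8861]
 [ 370.0732 -213.0331]] z [0.0209 0.0694]
plane z at centre 0.044135809721979974
```

Call:
play_rows(
  plan=[
    [1,0.02,0.02,-0.04,-0.03],
    [1,0.04,0.035,-0.08,-0.05],
    [1,0.055,0.045,-0.12,-0.05],
    [1,0.055,0.045,-0.16,-0.05],
    [1,0.055,0.045,-0.2,-0.05],
    [1,0.055,0.045,-0.22,-0.05],
    [1,0.055,0.045,-0.22,-0.05],
  ],
)

```text
clock: 5.35
tcp_pos: [0.5557, -0.0021, 0.1761]
orientation: [1.243, 1.19, -1.251]
contact_force: [-0.2, -0.4, 0.8]
grip_width: 0.085
```

Run:
```python
from h import *
np.set_printoptions(precision=4,suppress=True)
st()
p=shot("wrist","w2.png");X=cloud(p);np.save("X2.npy",X)
```

```text
t 5.35 tcp [ 0.5557 -0.0021  0.1761] jawdir -92.86 down [-0.006 -0.    -1.   ] j [ 0.23  0.39 -0.43  1.88  0.2   0.92 -1.91] F [-0.2 -0.4  0.8] w 0.085
```

View pics/w2.png

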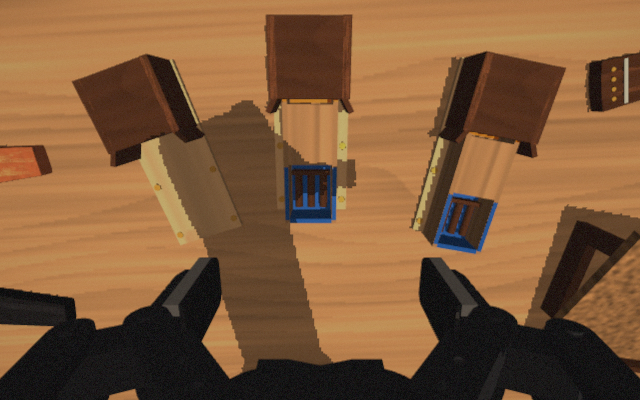

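The closer view shows tray2 at (310,165) and tray3 at (478,195), both blue end toward the robot. Next I'll fit the edges.

```bash
cat >> h.py <<'E'
def trayfit(X,guess,yaw0,z0=.030,z1=.039,verbose=True):
    # guess: approx tray outer-end centre; fits side edges from slices along axis
    Y=X.reshape(-1,3);Y=Y[(Y[:,2]>z0)&(Y[:,2]<z1)]
    for it in range(3):
        u=np.array([np.cos(yaw0),np.sin(yaw0)]);v=np.array([-u[1],u[0]])
        D=Y[:,:2]-guess;a=D@u;b=D@v
        k=(a>-.02)&(a<.075)&(abs(b)<.032)
        end=np.percentile(a[k],.7)
        ys=[];xs=[]
        for s in np.arange(end+.006,end+.076,.004):
            kk=k&(a>=s)&(a<s+.004)
            if kk.sum()>8: 
                lo,hi=np.percentile(b[kk],[1,99]);xs.append(s+.002);ys.append((lo,hi))
        ys=np.array(ys);m=ys.mean(1);w=ys[:,1]-ys[:,0]
        good=abs(w-np.median(w))<.003
        c=np.polyfit(np.array(xs)[good],m[good],1)
        yaw0+=np.arctan(c[0]);guess=guess+u*end+v*np.polyval(c,end)
    if verbose: print("end",guess,"yaw deg",np.degrees(yaw0),"w",np.median(w),good.sum(),len(w),"n",k.sum())
    return guess,yaw0
E
python3 - <<'E'
from h import *
np.set_printoptions(precision=4,suppress=True)
X=np.load("X2.npy")
for g,y in (((.53,.005),-.05),((.495,-.122),-.22)):
    e,yw=trayfit(X,np.array(g),y)
    print("centre",e+.075*np.array([np.cos(yw),np.sin(yw)]))
# hoods: front top edge, yaw
for g,y in (((.6,.139),.27),((.631,.003),-.05),((.593,-.142),-.22)):
    g=np.array(g);u=np.array([np.cos(y),np.sin(y)]);v=np.array([-u[1],u[0]])
    Y=X.reshape(-1,3);Y=Y[(Y[:,2]>.042)&(Y[:,2]<.049)];D=Y[:,:2]-g;a=D@u;b=D@v
    k=(a>.005)&(a<.047)&(abs(b)<.04)
    xs=[];m=[];w=[]
    for s in np.arange(.006,.046,.004):
        kk=k&(a>=s)&(a<s+.004)
        if kk.sum()>8:
            lo,hi=np.percentile(b[kk],[1,99]);xs.append(s+.002);m.append((lo+hi)/2);w.append(hi-lo)
    c=np.polyfit(xs,m,1);k=(abs(a)<.02)&(abs(b)<.025)
    print("hood front a",np.percentile(a[k],1),"yaw",np.degrees(y+np.arctan(c[0])),"centre pt at mouth",g+v*c[1],"w",np.round(w,4))
E
```

```text
end [0.5266 0.0081] yaw deg -3.0245235186048336 w 0.04316764205953945 18 18 n 2470
centre [0.6015 0.0042]
end [ 0.4942 -0.1193] yaw deg -13.407529074953903 w 0.043870978232267606 18 18 n 2598
centre [ 0.5672 -0.1367]
hood front a -0.0056565105389425625 yaw 15.033619238158268 centre pt at mouth [0.6017 0.1329] w [0.0602 0.0604 0.0604 0.0606 0.0609 0.0603 0.0603 0.0604 0.0602 0.0605]
hood front a -0.0016236454927419741 yaw -3.174208104934605 centre pt at mouth [0.631  0.0027] w [0.06   0.0594 0.0599 0.06   0.0602 0.06   0.0597 0.0594 0.0605 0.0601]
hood front a 0.0007901936250370785 yaw -13.450656866732672 centre pt at mouth [ 0.5928 -0.1431] w [0.0604 0.0605 0.061  0.0604 0.06   0.0605 0.0604 0.0605 0.0605 0.0602]
```

Call:
play_rows(
  plan=[
    [1,0.025,0.004,-0.03,-0.004],
    [1,0.0445,0.0065,-0.06,-0.004],
    [1,0.0445,0.0065,-0.1,-0.004],
    [1,0.0445,0.0065,-0.135,-0.004],
    [1,0.0445,0.0065,-0.155,-0.004],
    [1,0.0445,0.0065,-0.158,-0.004],
    [1,0.0445,0.0065,-0.158,-0.004],
  ],
)

```text
clock: 6.1
tcp_pos: [0.6037, 0.0047, 0.0227]
orientation: [1.25, 1.182, -1.248]
contact_force: [-0.1, -0.8, 0.3]
grip_width: 0.0857
```

```bash
python3 -c "
from h import *
st();shot('wrist','w3.png')"
```

```text
t 6.1 tcp [0.6037 0.0047 0.0227] jawdir -93.12 down [ 0.002  0.    -1.   ] j [ 0.15  0.66 -0.34  1.86  0.34  0.68 -2.02] F [-0.1 -0.8  0.3] w 0.0857
```

View pics/w3.png

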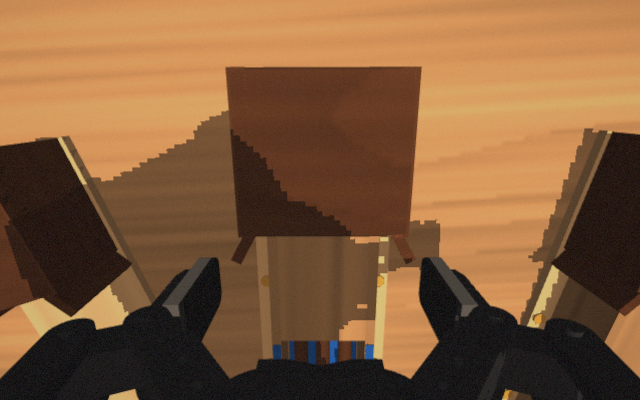

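Call:
play_rows(
  plan=[
    [1,-0.003,0,-0.003,0],
    [-1,-0.003,0,-0.003,0],
    [-1,-0.003,0,-0.003,0],
    [-1,-0.003,0,-0.003,0],
    [-1,-0.003,0,-0.003,0],
    [-1,-0.003,0,-0.003,0],
    [-1,-0.003,0,-0.003,0],
  ],
  force=50,
)

```text
clock: 6.85
tcp_pos: [0.5999, 0.0047, 0.019]
orientation: [1.25, 1.182, -1.248]
contact_force: [-2.2, 0.5, 6.3]
grip_width: 0.0433
```

```bash
python3 -c "
from h import *
st()"
```

```text
t 6.85 tcp [0.5999 0.0047 0.019 ] jawdir -93.11 down [ 0.001 -0.    -1.   ] j [ 0.14  0.66 -0.34  1.87  0.34  0.67 -2.02] F [-2.2  0.5  6.3] w 0.0433
```

Call:
play_rows(
  plan=[
    [-1,-0.005,0.0003,0.002,0],
    [-1,-0.02,0.0011,0.002,0],
    [-1,-0.04,0.0022,0.002,0],
    [-1,-0.06,0.0033,0.003,0],
    [-1,-0.075,0.0041,0.004,0],
    [-1,-0.085,0.0047,0.01,0],
    [-1,-0.088,0.0049,0.015,0],
    [-1,-0.088,0.0049,0.015,0],
  ],
)

```text
clock: 7.65
tcp_pos: [0.5121, 0.0096, 0.0343]
orientation: [1.25, 1.182, -1.248]
contact_force: [0.3, -0.6, -1.7]
grip_width: 0.0431
```

```bash
python3 -c "
from h import *
st();shot('wrist','w4.png')"
```

```text
t 7.65 tcp [0.5121 0.0096 0.0343] jawdir -93.11 down [ 0.002  0.    -1.   ] j [ 0.15  0.54 -0.36  2.07  0.33  0.58 -2.07] F [ 0.3 -0.6 -1.7] w 0.0431
```

View pics/w4.png

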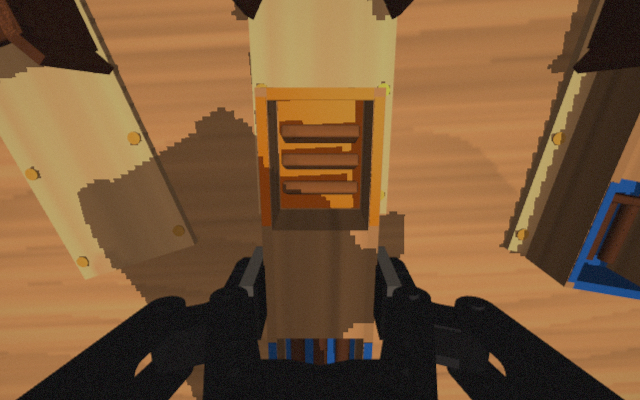

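The tray is held straight with its orange half out. Now I'll turn it 180°.

Call:
play_rows(
  plan=[
    [-1,0,0,0,0.14],
    [-1,0,0,0,0.28],
    [-1,0,0,0,0.42],
    [-1,0,0,0,0.56],
    [-1,0,0,0,0.7],
    [-1,0,0,0,0.84],
    [-1,0,0,0,0.98],
    [-1,0,0,0,1.12],
    [-1,0,0,0,1.26],
    [-1,0,0,0,1.4],
  ],
)

```text
clock: 8.7
tcp_pos: [0.5124, 0.0093, 0.0333]
orientation: [0.173, 1.563, -0.173]
contact_force: [-0.9, -0.9, -0.9]
grip_width: 0.0433
```

Call:
play_rows(
  plan=[
    [-1,0,0,0,0.14],
    [-1,0,0,0,0.28],
    [-1,0,0,0,0.42],
    [-1,0,0,0,0.56],
    [-1,0,0,0,0.7],
    [-1,0,0,0,0.84],
    [-1,0,0,0,0.98],
    [-1,0,0,0,1.12],
    [-1,0,0,0,1.26],
    [-1,0,0,0,1.4],
  ],
)

```text
clock: 9.7
tcp_pos: [0.5124, 0.0091, 0.0332]
orientation: [-0.916, 1.369, 0.916]
contact_force: [1.0, -0.7, -1.9]
grip_width: 0.043
```

Call:
play_rows(
  plan=[
    [-1,0,0,0,0.14],
    [-1,0,0,0,0.28],
    [-1,0,0,0,0.34],
    [-1,0,0,0,0.3416],
    [-1,0,0,0,0.3416],
    [-1,0,0,0,0.3416],
  ],
)

```text
clock: 10.3
tcp_pos: [0.5117, 0.0094, 0.0333]
orientation: [-1.168, 1.235, 1.168]
contact_force: [0.4, -0.2, -2.0]
grip_width: 0.0432
```

Run:
```python
from h import *
np.set_printoptions(precision=4,suppress=True)
st();p=shot('wrist','w5.png')
st();p=shot('scene','s5.png');cv2.imwrite('pics/s5.png',cv2.resize(p['pixels'][120:280,180:500],None,fx=2.5,fy=2.5))
```

```text
t 10.3 tcp [0.5117 0.0094 0.0333] jawdir 86.79 down [ 0.  0. -1.] j [ 0.66  0.79 -1.06  2.04  0.92  0.89  0.59] F [ 0.4 -0.2 -2. ] w 0.0432
t 10.35 tcp [0.5116 0.0095 0.0333] jawdir 86.82 down [ 0. -0. -1.] j [ 0.66  0.79 -1.06  2.04  0.92  0.89  0.59] F [ 0.5  0.3 -0.6] w 0.0433
```

View pics/w5.png

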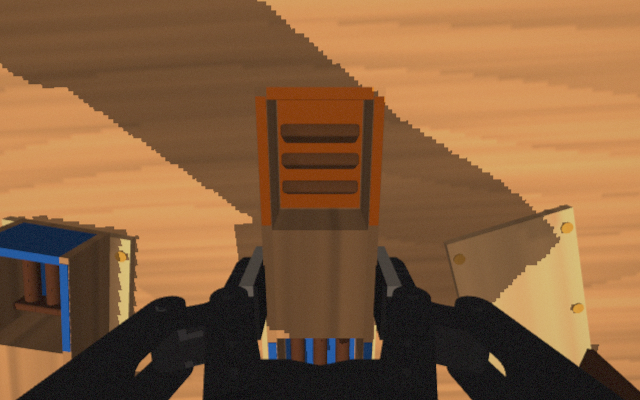

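View pics/s5.png

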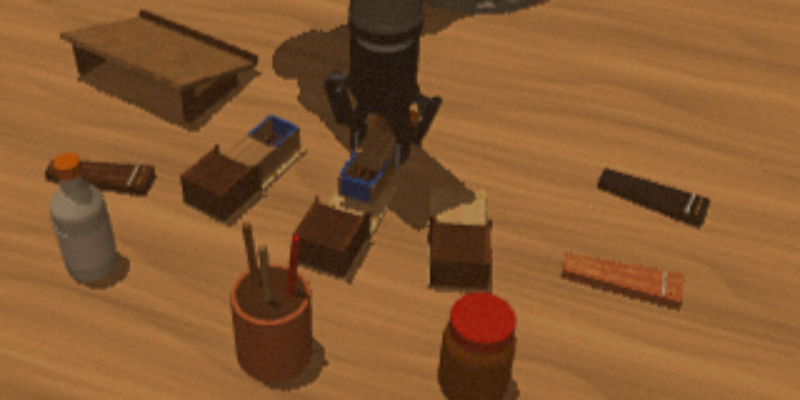

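Call:
play_rows(
  plan=[
    [-1,0,0,-0.007,0],
    [-1,0,0,-0.012,0],
    [-1,0.01,-0.0006,-0.012,0],
    [-1,0.025,-0.0014,-0.012,0],
    [-1,0.04,-0.0022,-0.012,0],
    [-1,0.05,-0.0028,-0.012,0],
    [-1,0.06,-0.0033,-0.012,0],
    [-1,0.07,-0.0039,-0.012,0],
    [-1,0.08,-0.0044,-0.012,0],
    [-1,0.088,-0.0049,-0.012,0],
  ],
)

```text
clock: 11.4
tcp_pos: [0.6003, 0.0046, 0.0213]
orientation: [-1.169, 1.234, 1.169]
contact_force: [1.0, -0.2, -1.9]
grip_width: 0.0432
```

Run:
```python
from h import *
st();p=shot('side');cv2.imwrite('pics/d6.png',cv2.resize(p['pixels'][150:310,220:460],None,fx=3,fy=3))
```

```text
t 11.4 tcp [0.6003 0.0046 0.0213] jawdir 86.89 down [ 0.  0. -1.] j [ 0.59  0.89 -1.01  1.83  0.93  0.97  0.68] F [ 1.  -0.2 -1.9] w 0.0432
```

View pics/d6.png

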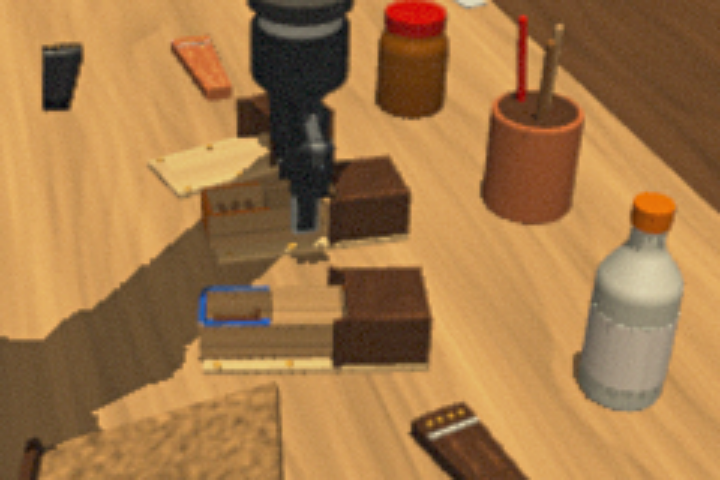

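Call:
play_rows(
  plan=[
    [-1,0,0,-0.002,0],
    [0.6,0,0,-0.002,0],
    [0.6,0,0,-0.001,0],
    [0.6,0,0,-0.001,0],
    [0.6,-0.006,0.0003,-0.001,0],
    [0.6,-0.011,0.0006,-0.001,0],
    [-1,-0.011,0.0006,-0.001,0],
    [-1,-0.011,0.0006,-0.001,0],
    [-1,-0.011,0.0006,-0.001,0],
    [-1,-0.011,0.0006,-0.001,0],
  ],
)

```text
clock: 12.45
tcp_pos: [0.5885, 0.0053, 0.0206]
orientation: [-1.169, 1.234, 1.169]
contact_force: [-0.6, 0.2, 4.3]
grip_width: 0.043
```

Call:
play_rows(
  plan=[
    [-1,0,0,0,0],
    [-1,0.002,-0.0001,0,0],
    [-1,0.004,-0.0002,0,0],
    [-1,0.005,-0.0003,0,0],
    [-1,0.005,-0.0003,0,0],
  ],
)

```text
clock: 12.95
tcp_pos: [0.5927, 0.0054, 0.0206]
orientation: [-1.169, 1.235, 1.17]
contact_force: [-3.9, 0.7, 7.6]
grip_width: 0.0428
```

Run:
```python
from h import *
st()
```

```text
t 12.95 tcp [0.5927 0.0054 0.0206] jawdir 86.92 down [-0.001  0.    -1.   ] j [ 0.6   0.89 -1.01  1.85  0.93  0.97  0.67] F [-3.9  0.7  7.6] w 0.0428
```

Call:
play_rows(
  plan=[
    [-1,0.001,-0.0001,0.0005,0],
    [-1,0.002,-0.0001,0.0005,0],
    [-1,0.003,-0.0002,0.0005,0],
    [-1,0.003,-0.0002,0.0005,0],
  ],
)

```text
clock: 13.35
tcp_pos: [0.5949, 0.0048, 0.0206]
orientation: [-1.168, 1.237, 1.171]
contact_force: [-6.9, -1.3, 6.2]
grip_width: 0.0427
```

Call:
play_rows(
  plan=[
    [-1,0.001,-0.0001,0,0],
    [-1,0.002,-0.0001,0,0],
    [-1,0.003,-0.0002,0,0],
    [-1,0.003,-0.0002,0,0],
  ],
)

```text
clock: 13.75
tcp_pos: [0.5949, 0.0048, 0.0206]
orientation: [-1.167, 1.242, 1.175]
contact_force: [-17.6, -1.3, 15.5]
grip_width: 0.0431
```

Call:
play_rows(
  plan=[
    [-1,-0.003,0,0,0],
    [0.5,-0.003,0,0,0],
    [0.7,-0.003,0,0.001,0],
    [0.7,-0.003,0,0.01,0],
    [0.7,-0.003,0,0.05,0],
    [1,-0.02,0,0.095,0],
    [1,-0.03,-0.03,0.14,-0.1],
    [1,-0.03,-0.06,0.17,-0.18],
    [1,-0.03,-0.06,0.17,-0.18],
    [1,-0.03,-0.06,0.17,-0.18],
  ],
)

```text
clock: 14.75
tcp_pos: [0.57, -0.0563, 0.1918]
orientation: [-1.035, 1.31, 1.032]
contact_force: [-0.3, 0.1, -0.9]
grip_width: 0.0855
```

Run:
```python
from h import *
st();p=shot('wrist','w7.png');X=cloud(p);np.save("X7.npy",X)
for g,y in (((.53,.008),-.055),((.494,-.119),-.235)):
    e,yw=trayfit(X,np.array(g),y); print("centre",e+.075*np.array([np.cos(yw),np.sin(yw)]))
```

```text
t 14.75 tcp [ 0.57   -0.0563  0.1918] jawdir 76.48 down [ 0.002 -0.001 -1.   ] j [ 0.83  0.65 -1.19  1.8   0.66  1.16  0.77] F [-0.3  0.1 -0.9] w 0.0855
end [0.52952661 0.00815583] yaw deg -3.1319835599274155 w 0.04359914184335822 18 18 n 2231
centre [0.60441458 0.00405811]
end [ 0.49329727 -0.11969978] yaw deg -13.48631971857576 w 0.04365722378744752 18 18 n 2306
centre [ 0.56622919 -0.13719077]
```

View pics/w7.png

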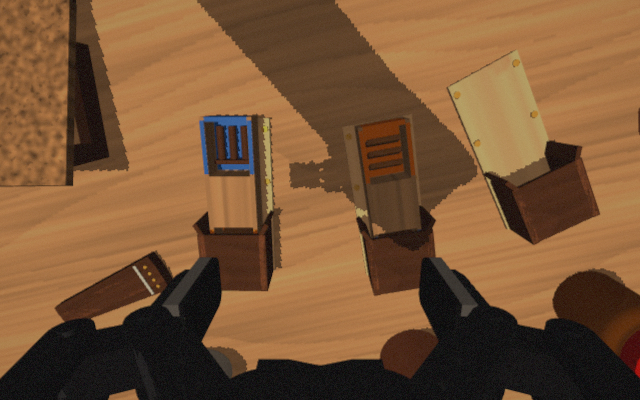

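Tray2 is home, orange half out, centre about 25 mm in front of the mouth. Tray3 is next; I'll grip it.

Call:
play_rows(
  plan=[
    [1,-0.0045,-0.04,-0.02,0],
    [1,-0.0045,-0.0804,-0.05,0.001],
    [1,-0.0045,-0.0804,-0.09,0.001],
    [1,-0.0045,-0.0804,-0.13,0.001],
    [1,-0.0045,-0.0804,-0.16,0.001],
    [1,-0.0045,-0.0804,-0.17,0.001],
    [1,-0.0045,-0.0804,-0.17,0.001],
  ],
)

```text
clock: 15.5
tcp_pos: [0.5638, -0.1341, 0.0191]
orientation: [-1.035, 1.311, 1.041]
contact_force: [0.7, -0.3, 0.1]
grip_width: 0.0857
```

Run:
```python
from h import *
st();p=shot('wrist','w8.png')
```

```text
t 15.5 tcp [ 0.5638 -0.1341  0.0191] jawdir 76.78 down [-0.003  0.002 -1.   ] j [ 0.83  0.86 -0.99  1.88  0.91  0.93  0.74] F [ 0.7 -0.3  0.1] w 0.0857
```

View pics/w8.png

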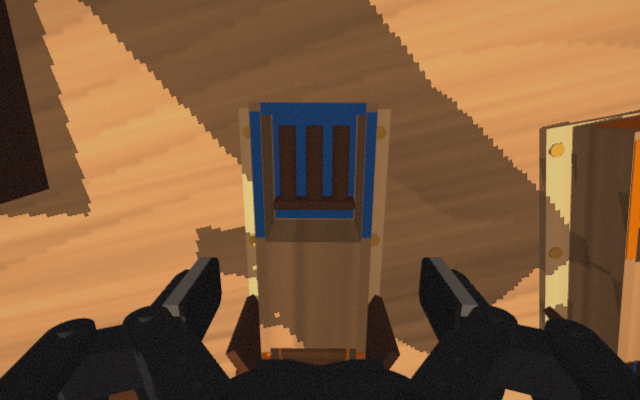

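Call:
play_rows(
  plan=[
    [1,0,-0.002,0,-0.004],
    [-1,0,-0.002,0,-0.004],
    [-1,0,-0.002,0,-0.004],
    [-1,0,-0.002,0,-0.004],
    [-1,0,-0.002,0,-0.004],
    [-1,0,-0.002,0,-0.004],
    [-1,0,-0.002,0,-0.004],
  ],
)

```text
clock: 16.25
tcp_pos: [0.5655, -0.138, 0.0218]
orientation: [-1.033, 1.312, 1.031]
contact_force: [-1.0, 0.7, 6.8]
grip_width: 0.0431
```

```bash
python3 -c "
from h import *
st()"
```

```text
t 16.25 tcp [ 0.5655 -0.138   0.0218] jawdir 76.4 down [ 0.001 -0.001 -1.   ] j [ 0.84  0.86 -0.99  1.88  0.91  0.93  0.74] F [-1.   0.7  6.8] w 0.0431
```

Call:
play_rows(
  plan=[
    [-1,-0.0049,0.0012,0.002,0],
    [-1,-0.0195,0.0047,0.002,0],
    [-1,-0.0389,0.0093,0.002,0],
    [-1,-0.0584,0.014,0.003,0],
    [-1,-0.0729,0.0174,0.004,0],
    [-1,-0.0827,0.0198,0.01,0],
    [-1,-0.0856,0.0205,0.015,0],
    [-1,-0.0856,0.0205,0.015,0],
  ],
)

```text
clock: 17.05
tcp_pos: [0.4799, -0.1175, 0.0367]
orientation: [-1.034, 1.311, 1.031]
contact_force: [0.1, -0.0, -2.2]
grip_width: 0.0434
```

```bash
python3 -c "
from h import *
st();shot('wrist','w9.png')"
```

```text
t 17.05 tcp [ 0.4799 -0.1175  0.0367] jawdir 76.41 down [ 0.001 -0.    -1.   ] j [ 0.92  0.75 -1.04  2.08  0.89  0.85  0.67] F [ 0.1 -0.  -2.2] w 0.0434
```

View pics/w9.png

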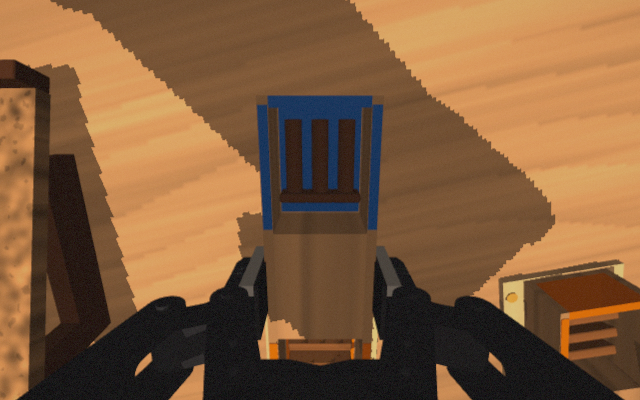

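Tray3 is out and straight in the grip. I'll turn it −180°.

Call:
play_rows(
  plan=[
    [-1,0,0,0,-0.14],
    [-1,0,0,0,-0.28],
    [-1,0,0,0,-0.42],
    [-1,0,0,0,-0.56],
    [-1,0,0,0,-0.7],
    [-1,0,0,0,-0.84],
    [-1,0,0,0,-0.98],
    [-1,0,0,0,-1.12],
    [-1,0,0,0,-1.26],
    [-1,0,0,0,-1.4],
  ],
)

```text
clock: 18.1
tcp_pos: [0.4804, -0.1173, 0.0359]
orientation: [0.057, 1.569, -0.056]
contact_force: [-0.2, -0.6, -1.1]
grip_width: 0.0429
```

Call:
play_rows(
  plan=[
    [-1,0,0,0,-0.14],
    [-1,0,0,0,-0.28],
    [-1,0,0,0,-0.42],
    [-1,0,0,0,-0.56],
    [-1,0,0,0,-0.7],
    [-1,0,0,0,-0.84],
    [-1,0,0,0,-0.98],
    [-1,0,0,0,-1.12],
    [-1,0,0,0,-1.26],
    [-1,0,0,0,-1.4],
  ],
)

```text
clock: 19.1
tcp_pos: [0.4804, -0.1171, 0.0359]
orientation: [1.136, 1.254, -1.135]
contact_force: [-0.1, 0.5, -3.3]
grip_width: 0.0434
```

Call:
play_rows(
  plan=[
    [-1,0,0,0,-0.14],
    [-1,0,0,0,-0.28],
    [-1,0,0,0,-0.34],
    [-1,0,0,0,-0.3416],
    [-1,0,0,0,-0.3416],
    [-1,0,0,0,-0.3416],
  ],
)

```text
clock: 19.7
tcp_pos: [0.4796, -0.1173, 0.0358]
orientation: [1.381, 1.088, -1.38]
contact_force: [0.1, 0.3, -2.7]
grip_width: 0.0428
```

Run:
```python
from h import *
st();p=shot('wrist','w10.png');X=cloud(p)
```

```text
t 19.7 tcp [ 0.4796 -0.1173  0.0358] jawdir -103.51 down [ 0.  0. -1.] j [ 0.39  0.51 -0.33  2.11  0.3   0.56 -1.97] F [ 0.1  0.3 -2.7] w 0.0428
```

View pics/w10.png

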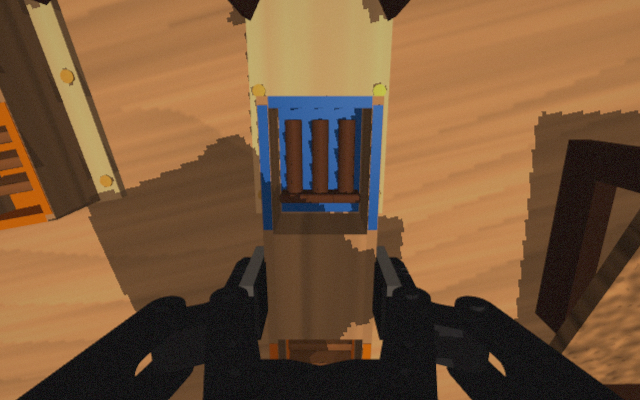

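Call:
play_rows(
  plan=[
    [-1,0,0.0005,-0.007,0],
    [-1,0,0.0005,-0.012,0],
    [-1,0.0097,-0.0018,-0.012,0],
    [-1,0.0243,-0.0053,-0.012,0],
    [-1,0.0389,-0.0088,-0.012,0],
    [-1,0.0486,-0.0111,-0.012,0],
    [-1,0.0584,-0.0135,-0.012,0],
    [-1,0.0681,-0.0158,-0.012,0],
    [-1,0.0778,-0.0181,-0.012,0],
    [-1,0.0856,-0.02,-0.012,0],
  ],
)

```text
clock: 20.75
tcp_pos: [0.5657, -0.1376, 0.0238]
orientation: [1.382, 1.087, -1.382]
contact_force: [0.7, 0.1, -3.2]
grip_width: 0.0426
```

Call:
play_rows(
  plan=[
    [-1,0,0,-0.002,0],
    [0.6,0,0,-0.002,0],
    [0.6,0,0,-0.001,0],
    [0.6,0,0,-0.001,0],
    [0.6,-0.0058,0.0014,-0.001,0],
    [0.6,-0.0107,0.0026,-0.001,0],
    [-1,-0.0107,0.0026,-0.001,0],
    [-1,-0.0107,0.0026,-0.001,0],
    [-1,-0.0107,0.0026,-0.001,0],
    [-1,-0.0107,0.0026,-0.001,0],
  ],
)

```text
clock: 21.75
tcp_pos: [0.5543, -0.1347, 0.0231]
orientation: [1.382, 1.087, -1.382]
contact_force: [-1.7, 0.6, 4.6]
grip_width: 0.043
```

Call:
play_rows(
  plan=[
    [-1,0,0,0,0],
    [-1,0.002,-0.0005,0,0],
    [-1,0.004,-0.001,0,0],
    [-1,0.005,-0.0012,0,0],
    [-1,0.005,-0.0012,0,0],
  ],
)

```text
clock: 22.25
tcp_pos: [0.5579, -0.1356, 0.0231]
orientation: [1.38, 1.09, -1.384]
contact_force: [-7.0, 2.0, 10.4]
grip_width: 0.0432
```

```bash
python3 -c "
from h import *
st();shot('wrist','w11.png')"
```

```text
t 22.25 tcp [ 0.5579 -0.1356  0.0231] jawdir -103.59 down [-0.003  0.    -1.   ] j [ 0.37  0.62 -0.32  1.93  0.31  0.64 -1.95] F [-7.   2.  10.4] w 0.0432
```

View pics/w11.png

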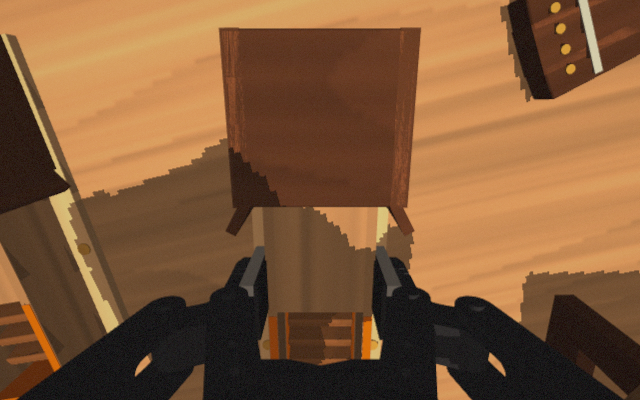

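Call:
play_rows(
  plan=[
    [-1,0.001,-0.0002,0.0005,0],
    [-1,0.002,-0.0005,0.0005,0],
    [-1,0.003,-0.0007,0.0005,0],
    [-1,0.003,-0.0007,0.0005,0],
  ],
)

```text
clock: 22.7
tcp_pos: [0.559, -0.1359, 0.0231]
orientation: [1.378, 1.092, -1.387]
contact_force: [-11.5, 2.7, 12.5]
grip_width: 0.0426
```

Call:
play_rows(
  plan=[
    [-1,0.001,-0.0002,0,0],
    [-1,0.002,-0.0005,0,0],
    [-1,0.003,-0.0007,0,0],
    [-1,0.003,-0.0007,0,0],
  ],
)

```text
clock: 23.1
tcp_pos: [0.559, -0.1359, 0.0231]
orientation: [1.375, 1.097, -1.392]
contact_force: [-20.7, 5.0, 24.0]
grip_width: 0.0427
```

Call:
play_rows(
  plan=[
    [-1,-0.004,0.001,0,0],
    [0.5,-0.004,0.001,0,0],
    [0.7,-0.004,0.001,0.001,0],
    [0.7,-0.004,0.001,0.01,0],
    [0.7,-0.004,0.001,0.05,0],
    [1,-0.02,-0.02,0.095,0],
    [1,-0.03,-0.05,0.14,0],
    [1,-0.03,-0.08,0.18,0],
    [1,-0.03,-0.1,0.2,0],
    [1,-0.03,-0.1,0.2,0],
  ],
)

```text
clock: 24.1
tcp_pos: [0.5371, -0.2429, 0.2285]
orientation: [1.387, 1.074, -1.381]
contact_force: [0.1, -0.5, -0.1]
grip_width: 0.0856
```

```bash
cat >> h.py <<'E'
def tails(p,X=None):
    X=cloud(p) if X is None else X
    out={}
    for l in("tail1_mid","tail2_mid","tail3_mid"):
        for k in(l,l.replace("mid","broad")):
            for d in r.pinpoint(p,k)[:2]:
                c,w=d["position"][0]*640,d["position"][1]*400
                print(k,round(d["conf"],2),int(c),int(w),np.round(on_z(p,c,w,.007)[:2],4))
        for d in r.outline_of(p,l)[:2]:
            Y=X[d["mask"]];Y=Y[~np.isnan(Y[:,0])]
            Y=Y[(Y[:,2]>.009)] if len(Y) else Y
            if len(Y)<20: continue
            rc=cv2.minAreaRect((Y[:,:2]*1000).astype(np.float32))
            print("  mask",round(d["conf"],2),len(Y),"z",np.round(np.median(Y[:,2]),4),np.round(rc[0],1),np.round(rc[1],1),round(rc[2],1))
E
python3 - <<'E'
from h import *
st();p=shot('wrist','w12.png');X=cloud(p);np.save("X12.npy",X)
e,yw=trayfit(X,np.array((.495,-.12)),-.235); c=e+.075*np.array([np.cos(yw),np.sin(yw)]);u=np.array([np.cos(-.235),np.sin(-.235)]);d=c-np.array([.593,-.143]);print("centre",c,"rel",d@u,d@[-u[1],u[0]])
tails(p,X)
E
```

```text
t 24.1 tcp [ 0.5371 -0.2429  0.2285] jawdir -103.96 down [ 0.008 -0.005 -1.   ] j [ 0.61  0.37 -0.38  1.76  0.16  1.03 -1.64] F [ 0.1 -0.5 -0.1] w 0.0856
end [ 0.49757588 -0.12074818] yaw deg -13.536987212911535 w 0.04372188820304574 18 18 n 1782
centre [ 0.5704923  -0.13830366] rel -0.022982566947593496 -0.0006735026829695102
tail1_mid 0.83 347 59 [ 0.64   -0.2973]
tail1_mid 0.61 74 145 [ 0.6271 -0.0009]
tail1_broad 0.8 296 88 [ 0.6264 -0.2415]
  mask 0.91 4860 z 0.0143 [ 640.5 -300.1] [ 41.2 125. ] 13.0
tail2_mid 0.4 214 149 [ 0.5884 -0.1418]
  mask 0.46 4631 z 0.0345 [ 545.  -135.1] [ 52.2 100.1] 75.3
```

View pics/w12.png

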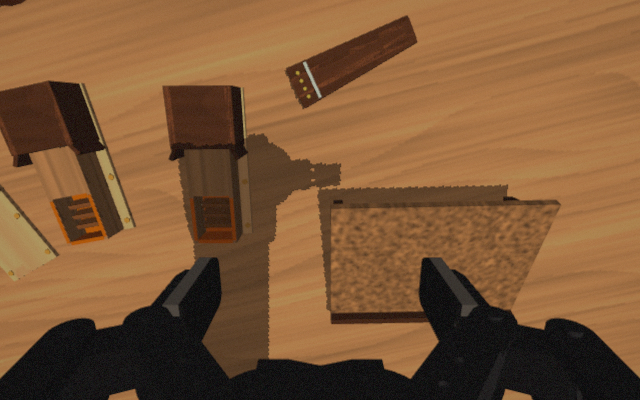

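Tray3 is home and straight. Tail1 is at (.6405,-.300) with its broad end toward heading 103°. I'll go for it next.

Call:
play_rows(
  plan=[
    [1,0.02,-0.01,0,0.145],
    [1,0.04,-0.02,0,0.29],
    [1,0.06,-0.03,-0.02,0.435],
    [1,0.08,-0.04,-0.04,0.58],
    [1,0.1034,-0.05,-0.06,0.725],
    [1,0.1034,-0.0571,-0.08,0.87],
    [1,0.1034,-0.0571,-0.1,1.015],
    [1,0.1034,-0.0571,-0.12,1.16],
    [1,0.1034,-0.0571,-0.13,1.305],
    [1,0.1034,-0.0571,-0.13,1.45],
  ],
)

```text
clock: 25.6
tcp_pos: [0.6372, -0.2938, 0.0906]
orientation: [0.277, 1.557, -0.275]
contact_force: [0.2, 0.1, -0.8]
grip_width: 0.0856
```

Call:
play_rows(
  plan=[
    [1,0,0,0,0.145],
    [1,0,0,0,0.29],
    [1,0,0,0,0.435],
    [1,0,0,0,0.58],
    [1,0,0,0,0.595],
    [1,0,0,0,0.595],
  ],
)

```text
clock: 26.2
tcp_pos: [0.6385, -0.2944, 0.0929]
orientation: [-0.183, 1.563, 0.184]
contact_force: [0.7, 0.3, 0.2]
grip_width: 0.0855
```

Run:
```python
from h import *
st();p=shot('wrist','w13.png')
tails(p)
```

```text
t 26.2 tcp [ 0.6385 -0.2944  0.0929] jawdir 13.4 down [-0.     0.001 -1.   ] j [ 0.82  0.79 -0.74  1.55  0.59  1.04  0.15] F [0.7 0.3 0.2] w 0.0855
tail1_mid 0.87 317 218 [ 0.6381 -0.3005]
tail1_broad 0.75 321 127 [ 0.6267 -0.2392]
  mask 0.78 8910 z 0.0143 [ 638.8 -300.7] [ 40.8 125.5] 11.7
tail2_mid 0.48 518 167 [ 0.7595 -0.2343]
```

View pics/w13.png

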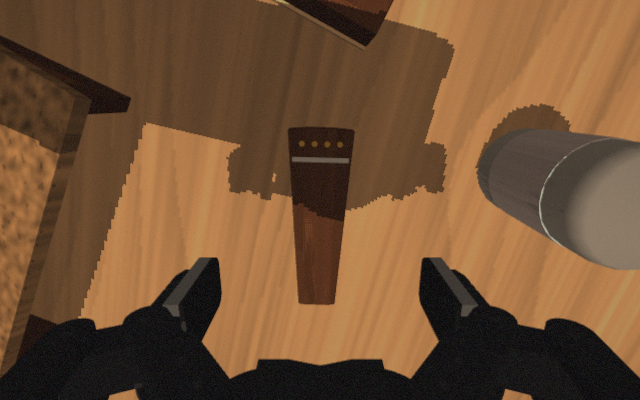

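Call:
play_rows(
  plan=[
    [1,0,-0.006,-0.03,-0.01],
    [1,0,-0.006,-0.06,-0.01],
    [1,0,-0.006,-0.078,-0.01],
    [1,0,-0.006,-0.082,-0.01],
    [-1,0,-0.006,-0.082,-0.01],
    [-1,0,-0.006,-0.082,-0.01],
    [-1,0,-0.006,-0.082,-0.01],
    [-1,0,-0.006,-0.082,-0.01],
    [-1,0,-0.006,-0.082,-0.01],
    [-1,0,-0.006,-0.082,-0.01],
  ],
  force=25,
)

```text
clock: 27.7
tcp_pos: [0.6394, -0.3007, 0.0129]
orientation: [-0.179, 1.562, 0.177]
contact_force: [-1.1, 0.1, 5.6]
grip_width: 0.034
```

Run:
```python
from h import *
st()
```

```text
t 27.7 tcp [ 0.6394 -0.3007  0.0129] jawdir 13.0 down [ 0.002 -0.001 -1.   ] j [ 0.79  0.88 -0.69  1.57  0.66  0.93  0.1 ] F [-1.1  0.1  5.6] w 0.034
```

Call:
play_rows(
  plan=[
    [-1,0,0,0.03,0],
    [-1,0,0,0.07,0],
    [-1,-0.01,0,0.1,0.14],
    [-1,-0.04,-0.015,0.11,0.28],
    [-1,-0.08,-0.03,0.11,0.42],
    [-1,-0.12,-0.05,0.11,0.56],
    [-1,-0.16,-0.07,0.11,0.7],
    [-1,-0.2,-0.085,0.11,0.84],
    [-1,-0.2334,-0.0978,0.11,0.98],
    [-1,-0.2334,-0.0978,0.11,1.119],
  ],
)

```text
clock: 28.7
tcp_pos: [0.399, -0.4019, 0.1204]
orientation: [-1.04, 1.313, 1.043]
contact_force: [-0.4, -0.2, -0.8]
grip_width: 0.0336
```

Call:
play_rows(
  plan=[
    [-1,0,0,0,0],
    [-1,0,0,0,0],
    [-1,0,0,0,0],
  ],
)

```text
clock: 29.0
tcp_pos: [0.4063, -0.3976, 0.1217]
orientation: [-1.042, 1.307, 1.041]
contact_force: [-0.5, -0.0, 0.1]
grip_width: 0.0334
```

Run:
```python
from h import *
st();p=shot('wrist','w14.png');X=cloud(p);np.save('X14.npy',X)
```

```text
t 29.0 tcp [ 0.4063 -0.3976  0.1217] jawdir 77.06 down [ 0.001 -0.    -1.   ] j [ 1.43  0.69 -1.06  1.87  0.71  1.02  1.42] F [-0.5 -0.   0.1] w 0.0334
```

View pics/w14.png

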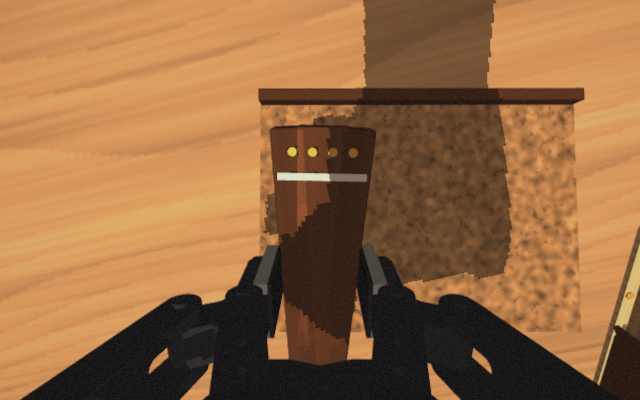

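```bash
cat > rest.py <<'E'
from h import *
def rest(X,c=np.array([.423,-.332]),yaw=np.radians(-12.9)):
    V=X.reshape(-1,3);V=V[~np.isnan(V[:,0])]
    u=np.array([np.cos(yaw),np.sin(yaw)]);v=np.array([-u[1],u[0]])
    D=V[:,:2]-c;a=D@u;b=D@v
    k=(abs(a)<.09)&(abs(b)<.125)&(abs(V[:,2]-.045-a*np.tan(.33))<.006)
    V=V[k];a=a[k];b=b[k]
    A=np.c_[a,b,np.ones(len(a))];s=np.linalg.lstsq(A,V[:,2],rcond=None)[0]
    for _ in range(3):
        kk=abs(A@s-V[:,2])<.003;s=np.linalg.lstsq(A[kk],V[kk,2],rcond=None)[0]
    print("fit slope",s, "dyaw",np.degrees(np.arctan2(s[1],s[0])))
    print("x0 from plane z=.045 at a=",(.045-s[2])/s[0])
    a=a[kk];b=b[kk]
    for t in np.arange(-.07,.08,.02):
        q=(a>t)&(a<t+.01)
        if q.sum()>30: print("row a",round(t,3),"b range",np.percentile(b[q],[.5,99.5]))
    for t in np.arange(-.1,.1,.03):
        q=(b>t)&(b<t+.01)
        if q.sum()>30: print("col b",round(t,3),"a range",np.percentile(a[q],[.5,99.5]))
E
python3 - <<'E'
from rest import *
rest(np.load("X14.npy"));print();rest(np.load("X12.npy"))
E
```

```text
fit slope [3.42281046e-01 3.12373274e-04 4.55985449e-02] dyaw 0.0522893846395494
x0 from plane z=.045 at a= -0.0017486942474212936
row a -0.07 b range [-0.1065766   0.10142574]
row a -0.05 b range [-0.1066937   0.10200835]
row a -0.03 b range [-0.10658331  0.10175738]
row a -0.01 b range [-0.10650884  0.10155529]
row a 0.01 b range [-0.10683153  0.10168891]
row a 0.03 b range [-0.01659845  0.10176249]
row a 0.05 b range [-0.09346182  0.10217751]
row a 0.07 b range [-0.0964331   0.10118313]
col b -0.1 a range [-0.07241542  0.07056783]
col b -0.07 a range [-0.07240048 -0.05886302]
col b -0.04 a range [-0.07237576  0.06894147]
col b -0.01 a range [-0.07171926  0.04993482]
col b 0.02 a range [-0.07201083  0.04738015]
col b 0.05 a range [-0.07167648  0.06539181]
col b 0.08 a range [-0.07165899  0.06972401]

fit slope [0.34137712 0.00049312 0.04521015] dyaw 0.08276456231452786
x0 from plane z=.045 at a= -0.0006156002710204573
row a -0.07 b range [-0.1058238   0.10298718]
row a -0.05 b range [-0.10603404  0.10299298]
row a -0.03 b range [-0.10623277  0.10297241]
row a -0.01 b range [-0.10645905  0.10296872]
row a 0.01 b range [-0.10623221  0.10205792]
row a 0.03 b range [-0.10574101  0.10212684]
row a 0.05 b range [-0.10597237  0.10214897]
row a 0.07 b range [-0.10536291  0.10132845]
col b -0.1 a range [-0.06803393  0.07163651]
col b -0.07 a range [-0.04657359  0.0718109 ]
col b -0.04 a range [-0.01230987  0.07168886]
col b -0.01 a range [-0.07184198  0.07167786]
col b 0.02 a range [-0.07180725  0.07168183]
col b 0.05 a range [-0.07178086  0.07166921]
col b 0.08 a range [-0.07170083  0.07178115]
```

Call:
play_rows(
  plan=[
    [-1,0,0,-0.02,0],
    [-1,0,0,-0.036,0],
    [-1,0,0,-0.042,0],
    [-1,0,0,-0.046,0],
    [-1,0,0,-0.05,0],
    [-1,0,0,-0.053,0],
    [-1,0,0,-0.053,0],
  ],
  force=20,
)

```text
clock: 29.75
tcp_pos: [0.4052, -0.3984, 0.0682]
orientation: [-1.042, 1.307, 1.042]
contact_force: [-3.0, 0.1, 1.6]
grip_width: 0.0338
```

Run:
```python
from h import *
st();p=shot('wrist','w15.png')
p=shot('side');cv2.imwrite('pics/d15.png',cv2.resize(p['pixels'][240:400,160:400],None,fx=3,fy=3))
```

```text
t 29.75 tcp [ 0.4052 -0.3984  0.0682] jawdir 77.1 down [ 0. -0. -1.] j [ 1.39  0.75 -0.99  1.9   0.79  0.94  1.36] F [-3.   0.1  1.6] w 0.0338
```

View pics/d15.png

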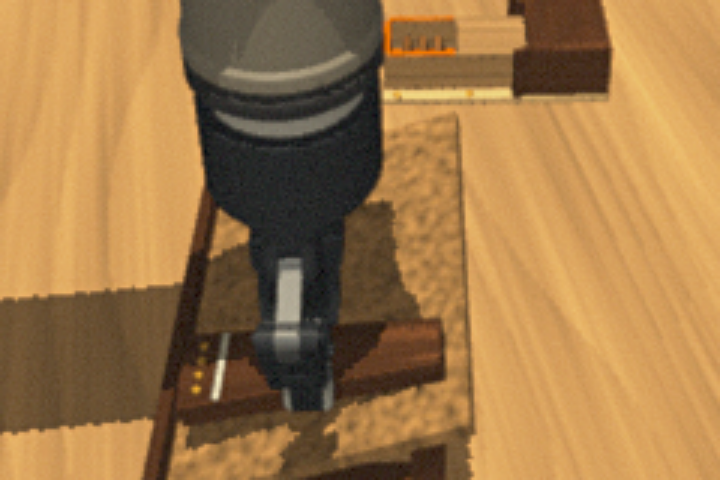

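View pics/w15.png

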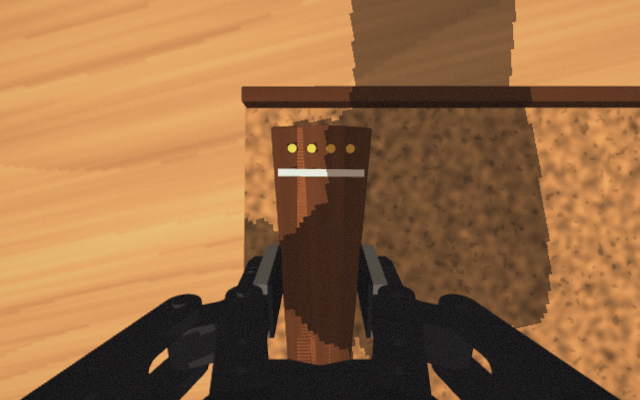

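The tail is pivoting in the pads as intended, with forces under 4 N. I'll lower a bit more.

Call:
play_rows(
  plan=[
    [-1,0,0,-0.003,0],
    [-1,0,0,-0.006,0],
    [-1,0,0,-0.008,0],
    [-1,0,0,-0.009,0],
    [-1,0,0,-0.009,0],
  ],
)

```text
clock: 30.35
tcp_pos: [0.4054, -0.3982, 0.0592]
orientation: [-1.042, 1.307, 1.042]
contact_force: [-0.9, -0.3, 1.1]
grip_width: 0.0336
```

Run:
```python
from h import *
st();p=shot('wrist','w16.png');X=cloud(p)
d=r.outline_of(p,"tail1_mid")
if d:
    Y=X[d[0]["mask"]];Y=Y[~np.isnan(Y[:,0])]
    Dd=Y[:,:2]-np.array([.4218,-.3338]);a=Dd@[.975,-.2224]
    k=(a<-.02)&(a>-.055);print(np.polyfit(a[k],Y[k,2],1),"want .3425 ; cork height",.045, "top offset expect .0148")
```

```text
t 30.35 tcp [ 0.4054 -0.3982  0.0592] jawdir 77.13 down [ 0.  0. -1.] j [ 1.38  0.76 -0.98  1.9   0.8   0.93  1.35] F [-0.9 -0.3  1.1] w 0.0336
[0.28256013 0.06294957] want .3425 ; cork height 0.045 top offset expect .0148
```

Call:
play_rows(
  plan=[
    [-1,0,0,-0.002,0],
    [-1,0,0,-0.003,0],
    [-1,0,0,-0.003,0],
    [0.3,0,0,-0.003,0],
    [0.3,0,0,-0.002,0],
    [0.3,0,0,-0.002,0],
    [0.3,0,0,0.02,0],
    [0.3,0,0,0.06,0],
    [0.3,0,0,0.1,0],
    [0.6,0,0,0.12,0],
  ],
)

```text
clock: 31.45
tcp_pos: [0.4065, -0.3985, 0.1826]
orientation: [-1.045, 1.306, 1.039]
contact_force: [-0.0, 0.0, 0.2]
grip_width: 0.0675
```

```bash
cat >> rest.py <<'E'
C0=np.array([.4218,-.3338]);U=np.array([np.cos(np.radians(-12.85)),np.sin(np.radians(-12.85))]);V0=np.array([-U[1],U[0]])
def tailrest(p,l):
    X=cloud(p)
    for d in r.outline_of(p,l)[:2]:
        Y=X[d["mask"]];Y=Y[~np.isnan(Y[:,0])]
        if len(Y)<50: continue
        D=Y[:,:2]-C0;a=D@U;b=D@V0
        A=np.c_[a,b,np.ones(len(a))];k=np.ones(len(a),bool)
        for _ in range(4):
            s=np.linalg.lstsq(A[k],Y[k,2],rcond=None)[0];k=abs(A@s-Y[:,2])<.003
        rc=cv2.minAreaRect((np.c_[a,b][k]*1000).astype(np.float32))
        print(l,round(d["conf"],2),k.sum(),"slope",np.round(s,4),"(want .3425,0,.0598) rect",np.round(rc[0],1),np.round(rc[1],1),round(rc[2],1))
E
python3 - <<'E'
from rest import *
st();p=shot('wrist','w17.png');tailrest(p,"tail1_mid")
E
```

```text
t 31.45 tcp [ 0.4065 -0.3985  0.1826] jawdir 77.14 down [ 0.003 -0.002 -1.   ] j [ 1.48  0.62 -1.12  1.82  0.63  1.11  1.48] F [-0.   0.   0.2] w 0.0675
tail1_mid 0.69 6613 slope [ 3.417e-01 -3.000e-04  6.010e-02] (want .3425,0,.0598) rect [ -4.3 -65.3] [117.8  41. ] 0.5
```

View pics/w17.png

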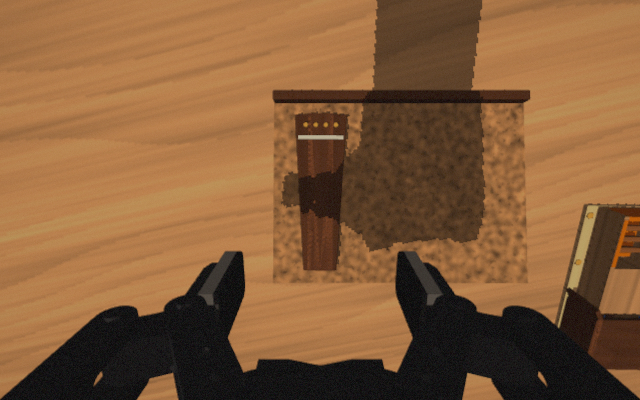

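Tail1 lies flat at y −65 mm with its broad end at the lip. On to tail2.

Call:
play_rows(
  plan=[
    [1,0.02,0.04,0.01,-0.1],
    [1,0.04,0.08,0.02,-0.2],
    [1,0.06,0.12,0.02,-0.3],
    [1,0.08,0.16,0.02,-0.4],
    [1,0.1,0.2,0.02,-0.5],
    [1,0.12,0.24,0.02,-0.6],
    [1,0.14,0.285,0.02,-0.7],
    [1,0.15,0.33,0.02,-0.8],
    [1,0.15,0.375,0.02,-0.9],
    [1,0.15,0.42,0.02,-1.0],
  ],
)

```text
clock: 32.55
tcp_pos: [0.5546, 0.0235, 0.1982]
orientation: [-0.268, 1.556, 0.269]
contact_force: [1.0, 0.3, 0.1]
grip_width: 0.0855
```

Call:
play_rows(
  plan=[
    [1,0,0.045,0,-0.1],
    [1,-0.01,0.09,0,-0.2],
    [1,-0.03,0.13,0,-0.3],
    [1,-0.05,0.17,0,-0.4],
    [1,-0.07,0.21,0,-0.5],
    [1,-0.09,0.25,0,-0.5],
    [1,-0.1,0.28,0,-0.5],
    [1,-0.1,0.28,0,-0.5],
    [1,-0.1,0.28,0,-0.5],
  ],
)

```text
clock: 33.45
tcp_pos: [0.4545, 0.3018, 0.1984]
orientation: [0.119, 1.568, -0.12]
contact_force: [-0.4, -0.1, 0.0]
grip_width: 0.0857
```

Run:
```python
from h import *
st();p=shot('wrist','w18.png')
tails(p)
```

```text
t 33.45 tcp [0.4545 0.3018 0.1984] jawdir -8.72 down [-0.001 -0.001 -1.   ] j [-0.02  0.44 -0.87  1.86  0.4   1.02 -1.2 ] F [-0.4 -0.1  0. ] w 0.0857
tail2_mid 0.69 300 157 [0.4392 0.3237]
tail2_mid 0.25 446 80 [0.5823 0.3737]
tail2_broad 0.73 300 89 [0.4492 0.3863]
  mask 0.58 4660 z 0.0143 [439.1 326.4] [124.6  39.9] 81.4
tail3_mid 0.85 452 150 [0.5846 0.3083]
tail3_broad 0.71 448 82 [0.5839 0.3718]
  mask 0.72 5015 z 0.0143 [582.8 310.4] [ 41.1 125.3] 1.2
```

View pics/w18.png

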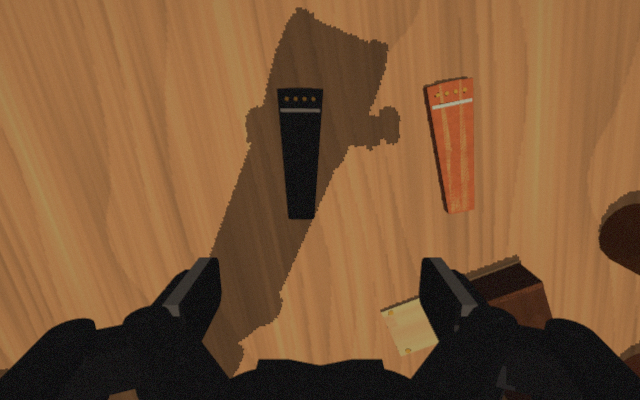

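Call:
play_rows(
  plan=[
    [1,-0.0155,0.0235,-0.04,0],
    [1,-0.0155,0.0235,-0.08,0],
    [1,-0.0155,0.0235,-0.12,0],
    [1,-0.0155,0.0235,-0.16,0],
    [1,-0.0155,0.0235,-0.183,0],
    [1,-0.0155,0.0235,-0.186,0],
    [1,-0.0155,0.0235,-0.186,0],
  ],
)

```text
clock: 34.65
tcp_pos: [0.4396, 0.3254, 0.0134]
orientation: [0.121, 1.568, -0.121]
contact_force: [0.6, 0.7, 0.3]
grip_width: 0.0852
```

Run:
```python
from h import *
st();p=shot('wrist','w19.png')
```

```text
t 34.65 tcp [0.4396 0.3254 0.0134] jawdir -8.82 down [-0.001 -0.    -1.   ] j [-0.22  0.69 -0.68  1.98  0.67  0.71 -1.48] F [0.6 0.7 0.3] w 0.0852
```

View pics/w19.png

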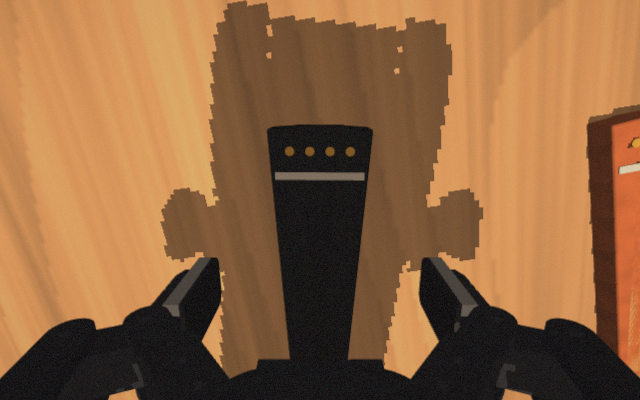

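Call:
play_rows(
  plan=[
    [-1,0,0,-0.001,0],
    [-1,0,0,-0.001,0],
    [-1,0,0,-0.001,0],
    [-1,0,0,-0.001,0],
    [-1,0,0,-0.001,0],
    [-1,0,0,-0.001,0],
    [-1,0,0,0.02,0],
    [-1,0,0,0.05,0],
    [-1,0,0,0.09,0],
    [-1,0,0,0.12,0],
  ],
  force=25,
)

```text
clock: 35.7
tcp_pos: [0.4397, 0.3255, 0.1354]
orientation: [0.121, 1.567, -0.12]
contact_force: [-0.2, -0.1, -0.9]
grip_width: 0.0335
```

Run:
```python
from h import *
st();p=shot('wrist','w20.png')
```

```text
t 35.7 tcp [0.4397 0.3255 0.1354] jawdir -8.81 down [ 0.001  0.001 -1.   ] j [-0.11  0.53 -0.83  1.92  0.49  0.91 -1.33] F [-0.2 -0.1 -0.9] w 0.0335
```

View pics/w20.png

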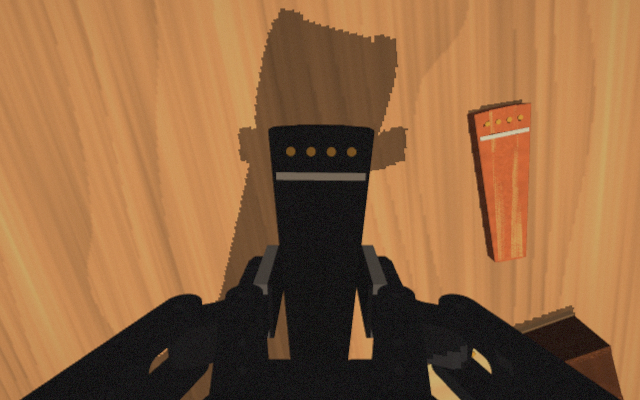

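Call:
play_rows(
  plan=[
    [-1,0.02,-0.03,0.01,0.1],
    [-1,0.04,-0.07,0.01,0.2],
    [-1,0.06,-0.11,0.01,0.3],
    [-1,0.08,-0.15,0.01,0.4],
    [-1,0.1,-0.19,0.01,0.5],
    [-1,0.11,-0.23,0.01,0.6],
    [-1,0.11,-0.275,0.01,0.7],
    [-1,0.11,-0.32,0.01,0.8],
    [-1,0.11,-0.365,0.01,0.9],
    [-1,0.11,-0.41,0.01,1.0],
  ],
)

```text
clock: 36.75
tcp_pos: [0.5493, -0.0868, 0.1432]
orientation: [-0.664, 1.467, 0.664]
contact_force: [0.5, -0.2, -0.7]
grip_width: 0.0336
```

Call:
play_rows(
  plan=[
    [-1,-0.01,-0.045,0,0.1],
    [-1,-0.03,-0.085,0,0.2],
    [-1,-0.05,-0.125,0,0.3],
    [-1,-0.08,-0.16,0,0.4],
    [-1,-0.11,-0.2,0,0.45],
    [-1,-0.12,-0.235,0,0.499],
    [-1,-0.1294,-0.249,0,0.499],
    [-1,-0.1294,-0.249,0,0.499],
    [-1,-0.1294,-0.249,0,0.499],
  ],
)

```text
clock: 37.65
tcp_pos: [0.4203, -0.3333, 0.1433]
orientation: [-1.041, 1.307, 1.041]
contact_force: [0.1, 0.4, -1.2]
grip_width: 0.0337
```

Run:
```python
from h import *
st();p=shot('wrist','w21.png')
```

```text
t 37.65 tcp [ 0.4203 -0.3333  0.1433] jawdir 77.03 down [ 0.     0.001 -1.   ] j [ 1.42  0.66 -1.16  1.92  0.7   1.05  1.29] F [ 0.1  0.4 -1.2] w 0.0337
```

View pics/w21.png

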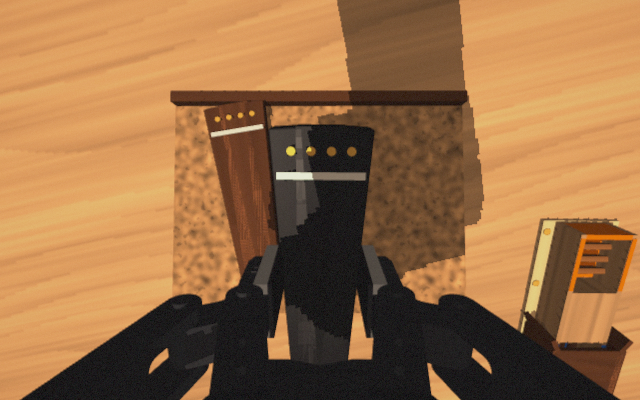

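While I carried tail2, tail1 was knocked: it is now turned and shifted toward the centre. I'll put tail2 in the left slot (+67 mm) and then straighten tail1.

Call:
play_rows(
  plan=[
    [-1,0.0075,0.033,0,0],
    [-1,0.0149,0.0653,0,0],
    [-1,0.0149,0.0653,-0.02,0],
    [-1,0.0149,0.0653,-0.05,0],
    [-1,0.0149,0.0653,-0.062,0],
    [-1,0.0149,0.0653,-0.067,0],
    [-1,0.0149,0.0653,-0.071,0],
    [-1,0.0149,0.0653,-0.075,0],
    [-1,0.0149,0.0653,-0.075,0],
  ],
  force=20,
)

```text
clock: 38.6
tcp_pos: [0.4357, -0.2685, 0.0687]
orientation: [-1.042, 1.307, 1.04]
contact_force: [-1.1, 1.7, 0.7]
grip_width: 0.0335
```

Run:
```python
from rest import *
st();p=shot('wrist','w22.png');tailrest(p,"tail1_mid")
```

```text
t 38.6 tcp [ 0.4357 -0.2685  0.0687] jawdir 77.06 down [ 0.001 -0.    -1.   ] j [ 1.24  0.71 -1.07  2.03  0.82  0.91  1.07] F [-1.1  1.7  0.7] w 0.0335
tail1_mid 0.75 18848 slope [ 0.3436 -0.0113  0.0595] (want .3425,0,.0598) rect [-16.4 -46.6] [116.9  42.6] 13.1
tail1_mid 0.33 19052 slope [0.1522 0.0012 0.0709] (want .3425,0,.0598) rect [-10.9  67.1] [106.4  41. ] 0.2
```

View pics/w22.png

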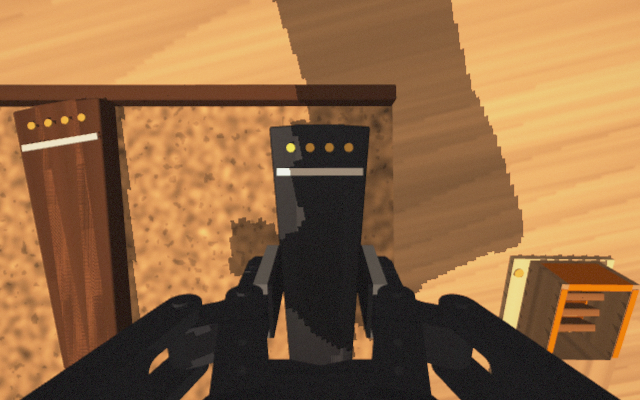

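Call:
play_rows(
  plan=[
    [-1,0,0,-0.003,0],
    [-1,0,0,-0.006,0],
    [-1,0,0,-0.009,0],
    [-1,0,0,-0.012,0],
    [-1,0,0,-0.012,0],
    [0.2,0,0,-0.012,0],
    [0.3,0,0,-0.011,0],
    [0.3,0,0,-0.01,0],
    [0.3,0,0,0.02,0],
    [0.3,0,0,0.06,0],
  ],
)

```text
clock: 39.7
tcp_pos: [0.4338, -0.2679, 0.1277]
orientation: [-1.038, 1.308, 1.045]
contact_force: [1.0, -0.4, 0.7]
grip_width: 0.0552
```

Call:
play_rows(
  plan=[
    [0.3,-0.01,-0.04,0.04,0],
    [0.3,-0.01,-0.06,0.08,0],
    [0.7,-0.01,-0.08,0.09,0],
    [1,-0.01,-0.08,0.09,0],
  ],
)

```text
clock: 40.1
tcp_pos: [0.4255, -0.3522, 0.2203]
orientation: [-1.04, 1.309, 1.034]
contact_force: [-0.3, -0.1, -1.2]
grip_width: 0.0822
```

Run:
```python
from rest import *
st();p=shot('wrist','w23.png');tailrest(p,"tail1_mid");tailrest(p,"tail2_mid")
```

```text
t 40.1 tcp [ 0.4255 -0.3522  0.2203] jawdir 76.74 down [ 0.003 -0.003 -1.   ] j [ 1.48  0.59 -1.23  1.82  0.61  1.17  1.39] F [-0.3 -0.1 -1.2] w 0.0822
tail1_mid 0.95 5180 slope [ 3.42e-01 -1.00e-04  6.00e-02] (want .3425,0,.0598) rect [-14.2 -51.7] [118.2  41.2] 7.9
tail2_mid 0.68 5271 slope [0.3418 0.0039 0.0598] (want .3425,0,.0598) rect [-4.7 68.9] [118.1  41.3] 2.8
```

View pics/w23.png

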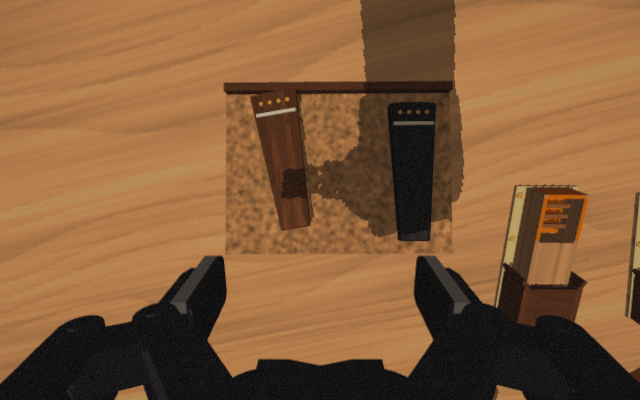

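Call:
play_rows(
  plan=[
    [0.7,-0.0269,-0.0293,-0.04,0.144],
    [0.7,-0.0269,-0.0293,-0.08,0.144],
    [0.7,-0.0269,-0.0293,-0.1,0.144],
    [0.7,-0.0269,-0.0293,-0.1,0.144],
  ],
)

```text
clock: 40.65
tcp_pos: [0.3969, -0.375, 0.1154]
orientation: [-1.145, 1.246, 1.156]
contact_force: [0.8, 0.7, -0.1]
grip_width: 0.0725
```

Run:
```python
from rest import *
st();p=shot('wrist','w24.png');tailrest(p,"tail1_mid")
```

```text
t 40.65 tcp [ 0.3969 -0.375   0.1154] jawdir 85.44 down [-0.004  0.005 -1.   ] j [ 1.48  0.72 -1.15  1.92  0.77  1.04  1.48] F [ 0.8  0.7 -0.1] w 0.0725
tail1_mid 0.55 11083 slope [ 0.3421 -0.0008  0.0601] (want .3425,0,.0598) rect [-14.1 -51.5] [119.1  41.2] 8.4
```

View pics/w24.png

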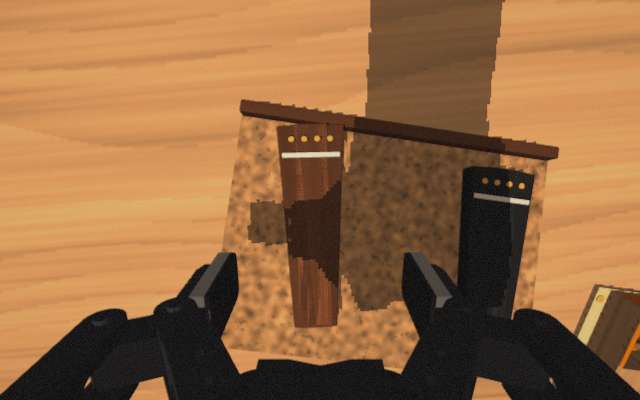

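Call:
play_rows(
  plan=[
    [0.7,0.001,-0.0045,-0.02,0],
    [0.7,0.001,-0.0045,-0.04,0],
    [0.7,0.001,-0.0045,-0.052,0],
    [0.7,0.001,-0.0045,-0.055,0],
    [0.7,0.001,-0.0045,-0.057,0],
    [-1,0.001,-0.0045,-0.057,0],
    [-1,0.001,-0.0045,-0.057,0],
    [-1,0.001,-0.0045,-0.057,0],
    [-1,0.001,-0.0045,-0.057,0],
    [-1,0.001,-0.0045,-0.057,0],
  ],
  force=25,
)

```text
clock: 41.75
tcp_pos: [0.3996, -0.3824, 0.0622]
orientation: [-1.149, 1.247, 1.148]
contact_force: [-1.5, 0.9, 5.1]
grip_width: 0.031
```

Run:
```python
from rest import *
st();p=shot('wrist','w25.png')
```

```text
t 41.75 tcp [ 0.3996 -0.3824  0.0622] jawdir 85.31 down [ 0.    -0.001 -1.   ] j [ 1.43  0.79 -1.08  1.93  0.86  0.97  1.42] F [-1.5  0.9  5.1] w 0.031
```

View pics/w25.png

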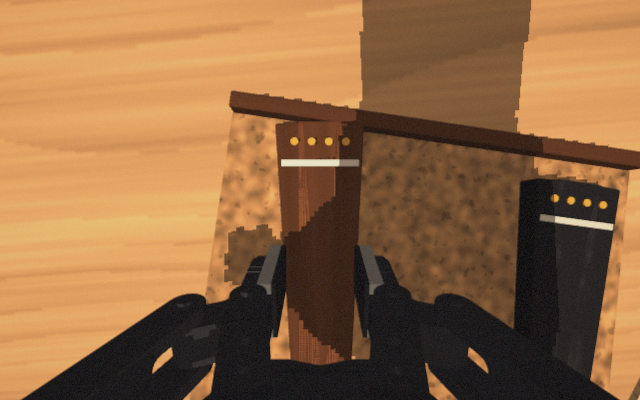

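Call:
play_rows(
  plan=[
    [-1,0,0,0.008,0],
    [-1,0,0,0.018,0],
    [-1,0.0035,-0.008,0.02,-0.07],
    [-1,0.007,-0.0164,0.02,-0.143],
    [-1,0.007,-0.0164,0.02,-0.143],
    [-1,0.007,-0.0164,0.02,-0.143],
  ],
)

```text
clock: 42.4
tcp_pos: [0.4062, -0.3985, 0.0817]
orientation: [-1.043, 1.307, 1.043]
contact_force: [0.2, -0.5, -0.6]
grip_width: 0.031
```

Run:
```python
from rest import *
st();p=shot('wrist','w26.png')
p=shot('side');cv2.imwrite('pics/d26.png',cv2.resize(p['pixels'][240:400,160:400],None,fx=3,fy=3))
```

```text
t 42.4 tcp [ 0.4062 -0.3985  0.0817] jawdir 77.22 down [ 0. -0. -1.] j [ 1.43  0.77 -1.07  1.89  0.81  1.    1.35] F [ 0.2 -0.5 -0.6] w 0.031
```

View pics/w26.png

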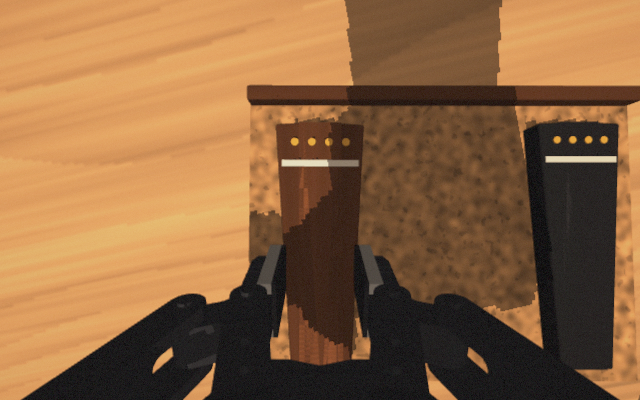

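View pics/d26.png

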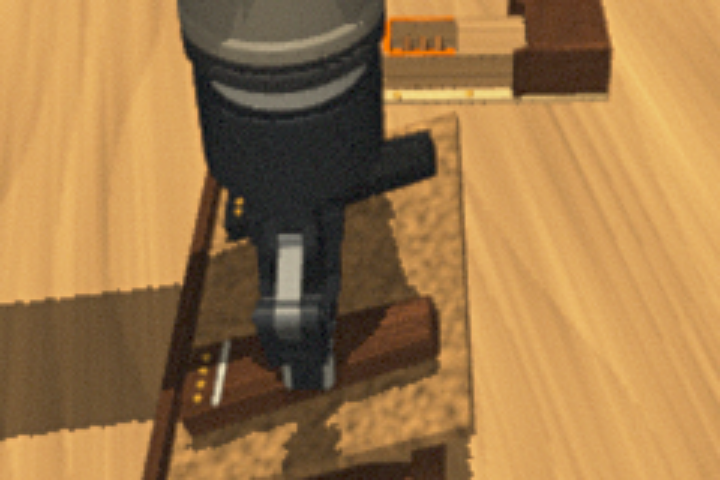

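Call:
play_rows(
  plan=[
    [-1,0,0,-0.01,0],
    [-1,0,0,-0.015,0],
    [-1,0,0,-0.018,0],
    [-1,0,0,-0.018,0],
    [0.3,0,0,-0.018,0],
    [0.4,0,0,-0.017,0],
    [0.4,0,0,-0.016,0],
    [0.4,0,0,0.02,0],
    [0.4,0,0,0.06,0],
    [0.4,0.01,0.03,0.1,0],
  ],
)

```text
clock: 43.5
tcp_pos: [0.4145, -0.3727, 0.1809]
orientation: [-1.036, 1.311, 1.038]
contact_force: [0.1, -0.0, -0.2]
grip_width: 0.0599
```

Call:
play_rows(
  plan=[
    [0.4,0.01,0.03,0.04,0],
    [1,0.01,0.03,0.05,0],
    [1,0.01,0.03,0.05,0],
  ],
)

```text
clock: 43.8
tcp_pos: [0.4273, -0.3391, 0.2322]
orientation: [-1.046, 1.306, 1.04]
contact_force: [0.2, -0.3, 0.1]
grip_width: 0.0847
```

Run:
```python
from rest import *
st();p=shot('wrist','w27.png');tailrest(p,"tail1_mid");tailrest(p,"tail2_mid")
```

```text
t 43.8 tcp [ 0.4273 -0.3391  0.2322] jawdir 77.21 down [ 0.002 -0.003 -1.   ] j [ 1.48  0.57 -1.25  1.82  0.59  1.19  1.39] F [ 0.2 -0.3  0.1] w 0.0847
tail1_mid 0.97 4903 slope [ 0.342  -0.0046  0.0598] (want .3425,0,.0598) rect [ -4.8 -66.5] [118.7  41. ] 0.0
tail2_mid 0.63 4883 slope [0.3423 0.0039 0.0598] (want .3425,0,.0598) rect [-3.9 67.3] [117.7  41.6] 0.9
```

View pics/w27.png

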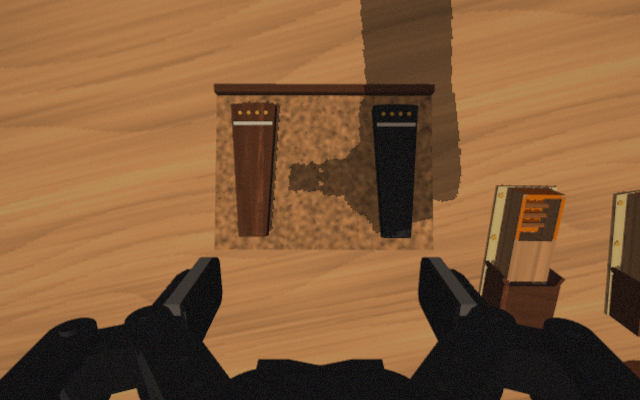

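Call:
play_rows(
  plan=[
    [1,0.02,0.04,0,-0.1],
    [1,0.04,0.08,0,-0.2],
    [1,0.06,0.12,0,-0.3],
    [1,0.08,0.16,0,-0.4],
    [1,0.1,0.2,0,-0.5],
    [1,0.11,0.245,0,-0.6],
    [1,0.12,0.29,0,-0.7],
    [1,0.13,0.335,0,-0.8],
    [1,0.14,0.38,0,-0.9],
    [1,0.14,0.425,0,-1.0],
  ],
)

```text
clock: 44.95
tcp_pos: [0.5667, 0.086, 0.2285]
orientation: [-0.266, 1.557, 0.267]
contact_force: [1.2, -0.4, -0.5]
grip_width: 0.0856
```

Call:
play_rows(
  plan=[
    [1,0,0.045,0,-0.1],
    [1,0.005,0.09,0,-0.2],
    [1,0.01,0.13,0,-0.3],
    [1,0.015,0.17,0,-0.325],
    [1,0.02,0.205,-0.03,-0.325],
    [1,0.02,0.205,-0.03,-0.325],
    [1,0.02,0.205,-0.03,-0.325],
  ],
)

```text
clock: 45.65
tcp_pos: [0.5854, 0.2902, 0.1975]
orientation: [-0.019, 1.575, 0.015]
contact_force: [-0.5, -0.1, -0.3]
grip_width: 0.0853
```

Run:
```python
from h import *
st();p=shot('wrist','w28.png')
tails(p)
```

```text
t 45.65 tcp [0.5854 0.2902 0.1975] jawdir 1.25 down [-0.004 -0.002 -1.   ] j [ 0.02  0.63 -0.85  1.6   0.51  1.15 -0.93] F [-0.5 -0.1 -0.3] w 0.0853
tail3_mid 0.57 321 157 [0.5859 0.3095]
tail3_broad 0.84 319 88 [0.5824 0.3731]
  mask 0.84 4714 z 0.0143 [583.9 310.1] [ 40.  124.9] 1.8
```

View pics/w28.png

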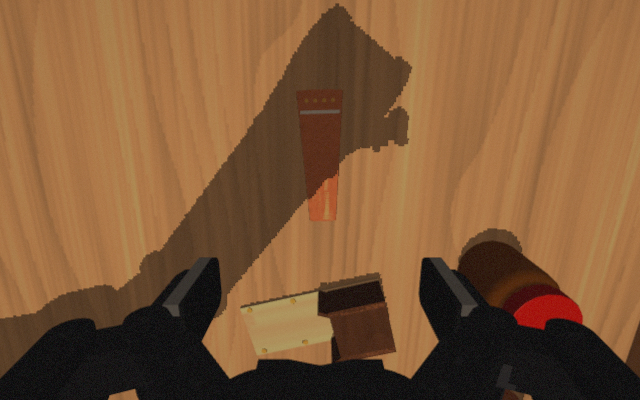

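Call:
play_rows(
  plan=[
    [1,-0.0015,0.0195,-0.04,0.005],
    [1,-0.0015,0.0195,-0.08,0.005],
    [1,-0.0015,0.0195,-0.12,0.005],
    [1,-0.0015,0.0195,-0.16,0.005],
    [1,-0.0015,0.0195,-0.182,0.005],
    [1,-0.0015,0.0195,-0.185,0.005],
    [1,-0.0015,0.0195,-0.185,0.005],
  ],
)

```text
clock: 46.85
tcp_pos: [0.5846, 0.3104, 0.0157]
orientation: [-0.02, 1.571, 0.02]
contact_force: [0.1, 0.9, 1.1]
grip_width: 0.0855
```

Run:
```python
from h import *
st();p=shot('wrist','w29.png')
```

```text
t 46.85 tcp [0.5846 0.3104 0.0157] jawdir 1.48 down [-0.  0. -1.] j [-0.09  0.84 -0.72  1.69  0.69  0.89 -1.08] F [0.1 0.9 1.1] w 0.0855
```

View pics/w29.png

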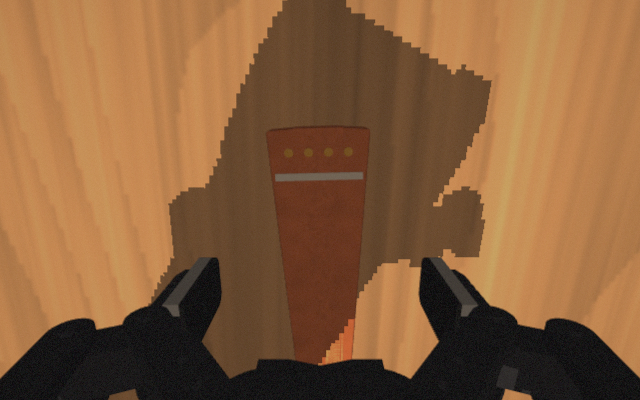

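Call:
play_rows(
  plan=[
    [1,-0.001,0,-0.003,0],
    [-1,-0.001,0,-0.003,0],
    [-1,-0.001,0,-0.003,0],
    [-1,-0.001,0,-0.003,0],
    [-1,-0.001,0,-0.003,0],
    [-1,-0.001,0,-0.003,0],
    [-1,-0.001,0,-0.003,0],
    [-1,-0.001,0,0.03,0],
    [-1,-0.001,0,0.07,0],
    [-1,-0.001,0,0.11,0],
  ],
  force=25,
)

```text
clock: 47.9
tcp_pos: [0.583, 0.3099, 0.126]
orientation: [-0.021, 1.572, 0.02]
contact_force: [1.1, 0.6, -0.5]
grip_width: 0.0337
```

Run:
```python
from h import *
st();p=shot('wrist','w30.png')
```

```text
t 47.9 tcp [0.583  0.3099 0.126 ] jawdir 1.5 down [-0.002 -0.001 -1.   ] j [-0.04  0.71 -0.81  1.64  0.58  1.04 -1.  ] F [ 1.1  0.6 -0.5] w 0.0337
```

View pics/w30.png

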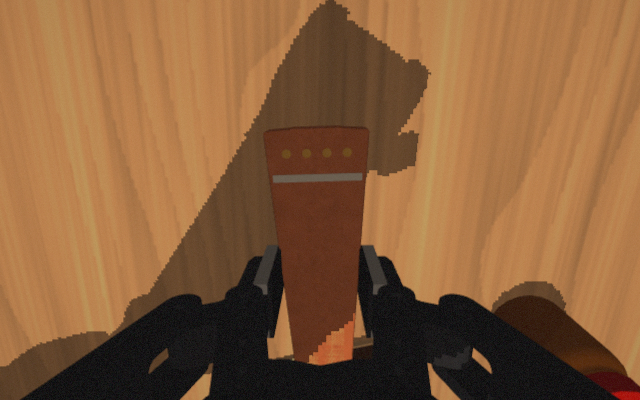

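Call:
play_rows(
  plan=[
    [-1,-0.005,-0.045,0.015,0.1],
    [-1,-0.01,-0.09,0.015,0.2],
    [-1,-0.015,-0.135,0.015,0.3],
    [-1,-0.02,-0.18,0.015,0.4],
    [-1,-0.025,-0.225,0.015,0.5],
    [-1,-0.03,-0.27,0.015,0.6],
    [-1,-0.035,-0.315,0.015,0.7],
    [-1,-0.04,-0.36,0.015,0.8],
    [-1,-0.05,-0.405,0.015,0.9],
    [-1,-0.06,-0.45,0.015,1.0],
  ],
)

```text
clock: 48.95
tcp_pos: [0.5229, -0.1416, 0.1402]
orientation: [-0.802, 1.418, 0.802]
contact_force: [0.9, -1.3, -0.5]
grip_width: 0.0338
```

Call:
play_rows(
  plan=[
    [-1,-0.02,-0.04,0,0.08],
    [-1,-0.04,-0.08,0,0.16],
    [-1,-0.065,-0.12,0,0.24],
    [-1,-0.09,-0.16,0,0.3],
    [-1,-0.1027,-0.1934,0,0.319],
    [-1,-0.1027,-0.1934,0,0.319],
    [-1,-0.1027,-0.1934,0,0.319],
    [-1,-0.1027,-0.1934,0,0.319],
  ],
)

```text
clock: 49.75
tcp_pos: [0.4214, -0.3318, 0.1405]
orientation: [-1.042, 1.306, 1.043]
contact_force: [-0.2, 0.1, -0.7]
grip_width: 0.0339
```

Run:
```python
from rest import *
st();p=shot('wrist','w31.png')
```

```text
t 49.75 tcp [ 0.4214 -0.3318  0.1405] jawdir 77.16 down [ 0.     0.001 -1.   ] j [ 1.43  0.68 -1.19  1.92  0.73  1.06  1.27] F [-0.2  0.1 -0.7] w 0.0339
```

View pics/w31.png

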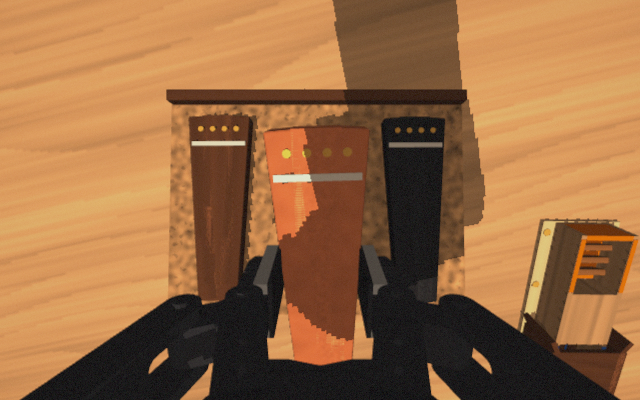

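Call:
play_rows(
  plan=[
    [-1,-0.001,-0.0017,-0.03,0],
    [-1,-0.001,-0.0017,-0.055,0],
    [-1,-0.001,-0.0017,-0.062,0],
    [-1,-0.001,-0.0017,-0.067,0],
    [-1,-0.001,-0.0017,-0.071,0],
    [-1,-0.001,-0.0017,-0.074,0],
    [-1,-0.001,-0.0017,-0.077,0],
    [-1,-0.001,-0.0017,-0.08,0],
    [-1,-0.001,-0.0017,-0.082,0],
    [-1,-0.001,-0.0017,-0.083,0],
  ],
  force=20,
)

```text
clock: 50.8
tcp_pos: [0.4201, -0.3351, 0.0575]
orientation: [-1.041, 1.308, 1.041]
contact_force: [-0.3, -0.2, 1.4]
grip_width: 0.0335
```

Run:
```python
from rest import *
st();p=shot('wrist','w32.png');tailrest(p,"tail3_mid")
```

```text
t 50.8 tcp [ 0.4201 -0.3351  0.0575] jawdir 77.04 down [ 0. -0. -1.] j [ 1.35  0.78 -1.07  1.97  0.87  0.94  1.17] F [-0.3 -0.2  1.4] w 0.0335
tail3_mid 0.61 18622 slope [ 0.3216 -0.0116  0.0612] (want .3425,0,.0598) rect [-13.1  -2.3] [41.2 98.9] 89.8
```

View pics/w32.png

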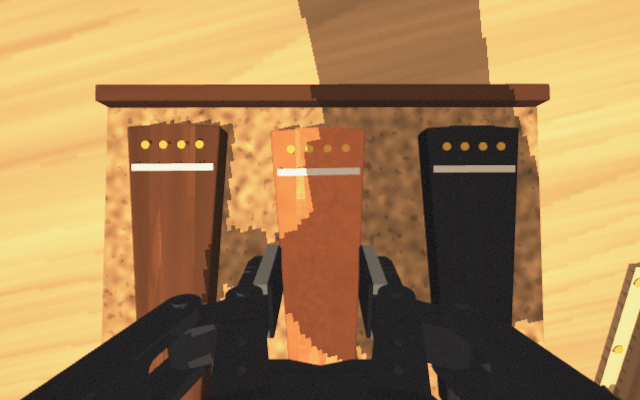

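Call:
play_rows(
  plan=[
    [-1,0,0,-0.0015,0],
    [0.1,0,0,-0.0015,0],
    [0.15,0,0,-0.0005,0],
    [0.15,0,0,0,0],
    [0.15,0,0,0.03,0],
    [0.15,0,0,0.07,0],
    [0.15,0,0,0.11,0],
    [0.15,0,0,0.15,0],
    [1,0.01,0,0.18,0],
    [1,0.01,0,0.18,0],
  ],
)

```text
clock: 51.9
tcp_pos: [0.433, -0.3351, 0.2421]
orientation: [-1.047, 1.305, 1.035]
contact_force: [0.8, -0.6, -0.3]
grip_width: 0.0761
```

Run:
```python
from rest import *
st();p=shot('wrist','w33.png')
for l in("tail1_mid","tail2_mid","tail3_mid"): tailrest(p,l)
```

```text
t 51.9 tcp [ 0.433  -0.3351  0.2421] jawdir 77.08 down [ 0.006 -0.004 -1.   ] j [ 1.49  0.58 -1.29  1.81  0.6   1.21  1.36] F [ 0.8 -0.6 -0.3] w 0.0761
tail1_mid 0.76 4631 slope [ 0.3426 -0.003   0.0599] (want .3425,0,.0598) rect [ -5.2 -66.6] [118.   40.6] 0.1
tail2_mid 0.91 4658 slope [0.3418 0.0019 0.06  ] (want .3425,0,.0598) rect [-4.1 68.2] [117.7  41.1] 2.2
tail3_mid 0.77 4616 slope [3.424e-01 3.000e-04 6.010e-02] (want .3425,0,.0598) rect [-3.4 -2.5] [ 40.3 117.9] 89.9
```

View pics/w33.png

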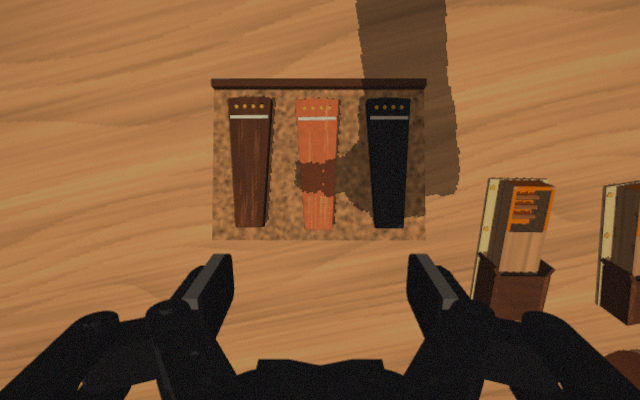

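All three tails lie flat and straight. Last, I'll check the trays.

Call:
play_rows(
  plan=[
    [1,0.02,0.045,0,0],
    [1,0.04,0.09,0,0],
    [1,0.06,0.135,0,0],
    [1,0.08,0.18,0,0],
    [1,0.1,0.22,0,0],
    [1,0.12,0.24,0,0],
    [1,0.12,0.24,0,0],
    [1,0.12,0.24,0,0],
  ],
)

```text
clock: 52.9
tcp_pos: [0.5492, -0.0947, 0.2362]
orientation: [-1.041, 1.309, 1.044]
contact_force: [0.5, 0.4, 0.6]
grip_width: 0.0856
```

Run:
```python
from h import *
st();p=shot('wrist','w34.png');X=cloud(p)
for g,y,m in (((.53,.008),-.055,(.6295,.0028)),((.497,-.12),-.235,(.593,-.143))):
    e,yw=trayfit(X,np.array(g),y); c=e+.075*np.array([np.cos(yw),np.sin(yw)]);u=np.array([np.cos(y),np.sin(y)]);d=c-np.array(m);print("rel",d@u,d@[-u[1],u[0]])
p=shot('scene','s34.png')
```

```text
t 52.9 tcp [ 0.5492 -0.0947  0.2362] jawdir 77.14 down [-0.002  0.    -1.   ] j [ 0.96  0.58 -1.23  1.79  0.59  1.21  0.9 ] F [0.5 0.4 0.6] w 0.0856
end [0.5295035  0.00797641] yaw deg -3.0765726591600684 w 0.04355028422218911 18 18 n 1757
rel -0.025129913805069935 -0.00023067382888705373
end [ 0.49656889 -0.12065431] yaw deg -13.360471305284003 w 0.04354145120584654 18 18 n 1657
rel -0.023983796575161472 -0.0005856243278592113
```

View pics/w34.png

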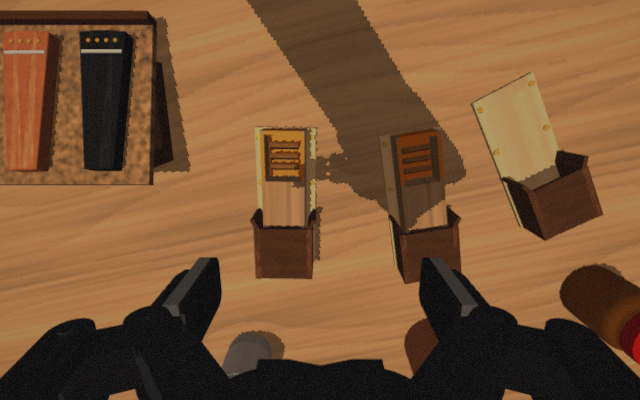

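View pics/s34.png

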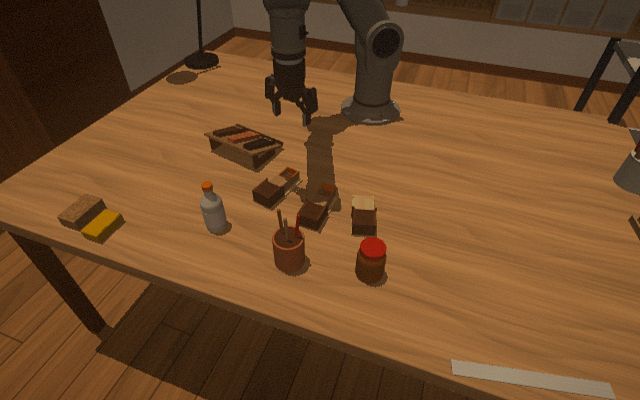

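Both trays are home with the orange half out, at about −25.1 and −24.0 mm. All three tails are on the rest, the bystanders are in place, and the gripper is clear of everything. Handing in.

```bash
python3 -c "
from bench import r
print(r.hand_in())"
```

```text
the job is handed in; nothing more can be done
None
```

The job is done and handed in at about 53 s. The hand-in gives no verdict, but none of my last checks failed or disagreed.

- **Trays:** Two were present, in the middle and right sleeves; the left sleeve was empty. I slid each one out, turned it end for end and pushed it home against the back. The last fit put their centres 25.1 mm and 24.0 mm in front of the mouths (home is 24 mm). They were less than 1 mm off sideways and about 0.1° off straight, with the orange half showing.
- **Tailpieces:** All three lie on the cork at about −67, −2.5 and +68 mm across. Their slope matches the cork to within about 0.01 rad, and the broad ends are down by the lip.
- **Knock:** Tail1 was knocked aside after I first placed it, so I gripped it again and straightened it.
- **Bystanders:** The jar, glue bottle and brush pot look unmoved in the last scene picture. I did not measure them.

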